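Pack the exhibit case, shut it and prove its catch with a pull

TASK

Put every white sample pot with an orange cap into the clear exhibit case while its lid is still propped open, then lift the red tab on the folding stay until its knee is well past centre, and lower the lid without slamming it and press it fully home so that the catch snaps. Then prove the catch: pull the yellow sprung handle straight up with about 12 N and keep that pull steady for two seconds, never beyond 20 N, and let it back down; the lid must stay shut. Last, stand the green tag upright on the lid's flat panel between the yellow handle and the hinge, and let go; do not disturb the camera.

Things in the scene. Friction and masses are not known exactly. Their poses are not given: they have to be found in the camera images.
- case: Fixed clear plastic case with blue rim, open on top: outside 220 (x) by 240 (y) by 85 mm high, walls and floor 5 mm. Origin at the centre of its underside; +x is the hinge side, -x the front with the catch, the stay is on the -y end. Its place and yaw vary; its front looks roughly to the world's -y, the stay end to the world's +x.
- lid (a joint): Lid opening, rad: 0 shut, 1.62 at the start, locked by the stay until its knee is lifted past centre. Stiff hinge: unlocked, it stays where left and needs up to 2 N at the front edge to go down; from 0.06 on the catch needs up to 15 N, then snaps over the lid's steel tongue (latched: 0 to 0.01, 1.5 mm play at the edge). Clear panel 225 (hinge to front) by 250 by 6 mm, blue frame.
- lid_hinge (a point): Middle of the hinge line, 85 mm above the table. Axes turn with the lid: -x runs along the panel from hinge to front edge, z is the panel's outer normal (up when shut), y as the case's y. Panel underside at z = 0, outer face at z = 6 mm. Beside the handle (40 mm or more off the middle) the outer face is bare.
- lid_edge (a point): Middle of the lid's front edge, on the outer face, 225 mm from the hinge; axes as lid_hinge.
- lid_pad (a point): Point on the lid's outer face, 70 mm from the hinge, at mid width; axes as lid_hinge. The flat panel there, where the tag is to stand, reaches from the hinge to the handle's black collar (which begins 139 mm from the hinge) and 125 mm to either side.
- stay_knee (a joint): Two steel links 14 mm outside the case's -y end wall, from the rim 110 mm in front of the hinge up to the lid 100 mm along it. Angle of the folding stay's knee, rad: 0 locked against its stop (start), 0.15 dead centre, 0.6 when the red tab has been lifted 24 mm, 3.2 when the lid is shut. Below 0.3 the knee may drop back and lock again; above 0.4 (well past centre) it stays when let go.
- stay_tab (a point): Centre of the red tab on the stay's upper link, 26 by 26 mm, 12 mm thick along the case's y (pinch it along y from above), at the start 157 mm above the table, 40 mm outside the -y end wall. Lifted with about 3 N it rises 24 mm while going 8 mm towards the case's front, turning 0.25 rad about y; the lid comes down 0.05 rad meanwhile.
- gauge (a joint): How far the sprung yellow handle is drawn out of the lid, m: 0 at rest, 0.001 m per newton of pull (12 N draws it 12 mm; end stop at 30 mm). A green band, then a red one, emerges on its stem. With the catch not engaged the lid itself lifts at about 6 N.
- pull_grip (a point): Centre of the yellow handle's cross bar, 70 mm long along the lid's y, 14 mm thick and 18 mm high, its centre 49 mm above the lid's outer face and 155 mm from the hinge at mid width (140 mm above the table when the lid is shut). It moves along the lid's normal only.
- tag: Loose green plastic tag: foot plate 40 (x) by 60 (y) by 6 mm with an upright fin on it, 12 mm thick (x), 44 mm long (y), from 6 to 40 mm high; 60 g. Origin at the centre of the underside.
- camera: Loose black photo camera, 110 mm wide, 65 mm high, 0.55 kg: leave it alone. Origin at the centre of its underside.
- pot1: White sample pot with an orange cap, a cylinder 43 mm across and 60 mm high, about 80 g; origin at the centre of its underside. Two to four such pots are there; None if absent.
- pot2: White sample pot with an orange cap, a cylinder 43 mm across and 60 mm high, about 80 g; origin at the centre of its underside. Two to four such pots are there; None if absent.
- pot3: White sample pot with an orange cap, a cylinder 43 mm across and 60 mm high, about 80 g; origin at the centre of its underside. Two to four such pots are there; None if absent.
- pot4: White sample pot with an orange cap, a cylinder 43 mm across and 60 mm high, about 80 g; origin at the centre of its underside. Two to four such pots are there; None if absent.
There are look-alikes about, which are no part of the job. Leave any blue or pink look-alike of the pot1 alone.

How it is judged:
By the outcome, as a careful person would: the job done as asked, in the order asked, and still so for the second after the job is handed in, with the robot touching nothing.
Of pot1, pot2, pot3, pot4 only 2 to 4 are there at a start; the rules pass over those that are not, and their reading is None.
At some moment in a run one of pot1, pot2, pot3, pot4, tag may be knocked a few centimetres aside while the robot is not near it.
Once in a run the grip may slacken for a moment while it holds something.
It also fails if it takes over 210 s, if anything falls off the work surface, if the arm or the gripper's body presses on something with over 40 N, if the wrist force passes 120 N, or if a joint passes its speed limit or range.

ROBOT

A 7-joint arm with a two-finger parallel gripper is mounted at the origin on the work surface. World frame = base frame: x ahead of the robot, y to its left, z up, the work surface at z = 0. Lengths are in m, angles in rad, forces in N, time in s.
With the tool pointing down it reaches from about 0.4 to 0.875 m from the base axis. Payload 19.3 kg.
Tool frame: the origin (TCP) lies midway between the tips of the shut fingers; the grasp point (between the pads) lies 19 mm behind it; z points along the fingers, y is the line along which they close (so a half turn about z gives the same grasp; the last joint's range is limited). The gripper opens to 85 mm and grips with 20 to 120 N. Pads are 22 mm wide; open, the fingers measure 114 mm over their backs; the gripper's body (76 mm by 85 mm) begins 54 mm behind the grasp point. The pads swing forward as they close: fully open they stand 13 mm farther back than shut.
Start: joints at [1.05, 0.521, -0.036, 1.599, 0.021, 1.021, -0.113], TCP at [0.272, -0.563, 0.231] pointing down, gripper open.
Joint ranges: [-2.91, 2.91], [-0.3, 2.13], [-1.5, 1.42], [0.17, 2.43], [-1.26, 4.41], [0.16, 1.93], [-2.52, 2.52]. Speed limits (rad/s): [1.89, 1.89, 2.39, 2.39, 3.01, 3.01, 3.01].

INTERFACE

Orientations are given as [roll, pitch, yaw] about the fixed x, y, z axes, in that order (R = Rz(yaw) Ry(pitch) Rx(roll)).
In Python, from workcell import * gives the robot as it stands. The module is installed in compiled form; this text tells all that it offers.
- The arm moves only by the tool play_rows, never from a script. Its argument "deltas" is a list of rows, each a list of 7 numbers: the shift along the tool's x, y, z in units of 500 mm (1.0 is 500 mm), then the turn, a rotation vector about the tool's x, y, z in units of 120 degrees (1.0 is 120 degrees), then the closure, from 0 (fully open) to 1 (shut). A call has 1 to 10 rows; each row is the pose to reach, as a shift and turn from the pose commanded when the call began, along the tool's axes at that moment; what a row does not reach only later rows make up. A row lasts 1/10 s, in which the tool goes at most 50 mm and 8.59 degrees, less where a joint would pass 70% of its speed; a pose out of reach is approached as far as the arm can. A call with a number of a shift or a turn outside -1 to 1 is refused whole. A call with a gripper value outside its range is refused whole. The fingers move at their own pace and stop on an object; "newtons" is the grip in N (left out, the last holds). Time passes only in rows, so rows that repeat a pose let the fingers close. It gives the time, the measured TCP pose, the force, the opening and the grip force at its end, in the units of the state.
- observe(): the state, without advancing time (a new reading comes with each control period).
- grab_frame(name): name is "scene" or "top" or "wrist"; returns the picture (420x560x3 uint8, red, green, blue); there is no depth.
- get_calibration(name): a dict with "fovy" (degrees; the focal length in pixels is half the picture's height over the tangent of half this angle, whatever the lens; pixels are square), "cx", "cy" (the principal point, pixels), "xyz" and "rotation" of the camera in the world. Camera axes: x right, y down, z forward; pixel columns grow to the right and rows downward; lengths in m; the calibration is good to about 2 mm. A picture is of the moment at which its call begins: read the wrist's pose just before it. get_calibration takes no time and is no camera call; for the wrist camera it gives the pose at the moment of the call.
- job_done(): hands the job in; it is judged then, once.
The state is a dict: "clock": time; "qpos": joint angles; "qd": joint speeds; "joint_efforts": joint torques, N m; "position": TCP position; "tool_rot": TCP orientation; "force": force on the tool from outside, world axes, zero at the start; "moment": the same for the moment, N m; "grip_width": finger opening in m; "finger_force": force on a finger pad.
Only numpy, scipy, OpenCV 4.12 (cv2) and the standard library are available. Lean on these libraries where they do the work, as an engineer would, in place of code of your own. Each camera call takes 0.05 s, during which the arm holds its last target. There are 200 camera calls.

## Working session

There is one attempt and no reset: what is moved stays moved. The work goes in short steps, Python scripts to look and compute and a tool call to move; the robot and the scene stay as the last step left them, time stands still between calls to the robot, and variables do not carry over. Pictures are saved under pics/ and viewed, at most 14 in all, crops included, and the job is handed in when it is done.

Besides the shell and the picture viewer there is one more tool, called as name(argument=value, ...), one argument or row to a line, values as JSON. play_rows: Moves the arm, as the interface text tells. Its arguments: {"type":"object","properties":{"deltas":{"type":"array"},"newtons":{"type":"number"}},"required":["deltas"]}

```bash
mkdir -p pics
python3 - <<'E'
from workcell import *
import cv2
s=observe();print(s['clock'],s['position'],s['tool_rot'])
for n in("scene","top"):
    im=grab_frame(n);c=get_calibration(n);print(n,c)
    cv2.imwrite(f'pics/{n}0.png',cv2.resize(im[:,:,::-1],(800,600),interpolation=cv2.INTER_CUBIC))
    cv2.imwrite(f'pics/{n}_raw0.png',im[:,:,::-1])
E
```

```text
0.0 [ 0.27212338 -0.56227289  0.23072158] [-3.14045144e+00  9.03521461e-05  4.50823484e-01]
scene {'fovy': 43.467257755051065, 'cx': 275.5241554824619, 'cy': 212.24534241149036, 'xyz': array([1.34004437, 0.33762629, 1.14971852]), 'rotation': array([-2.43995533,  0.00280697,  2.03130533])}
top {'fovy': 51.605942936015495, 'cx': 280.73585099281445, 'cy': 213.7568829043373, 'xyz': array([ 0.3663209 , -0.02108055,  1.35614508]), 'rotation': array([-2.94693268, -0.01552288, -1.55691631])}
```

View pics/scene0.png

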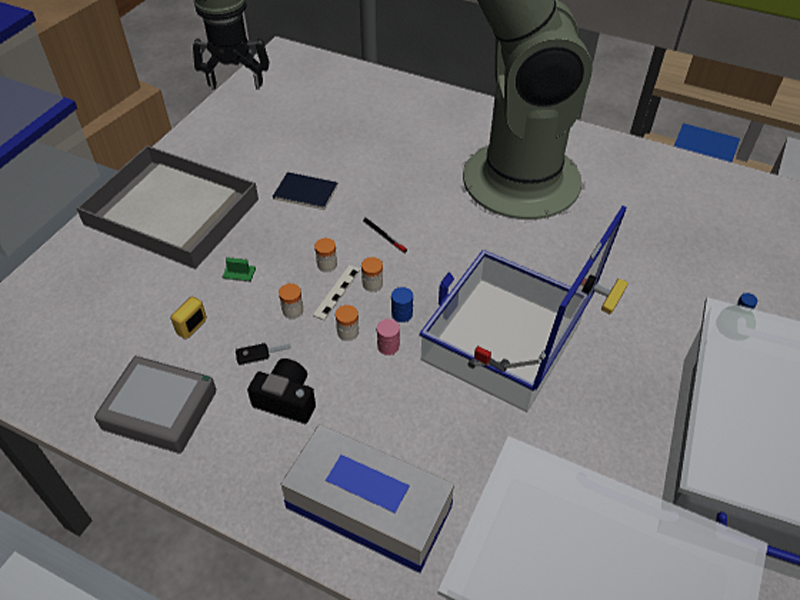

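View pics/top0.png

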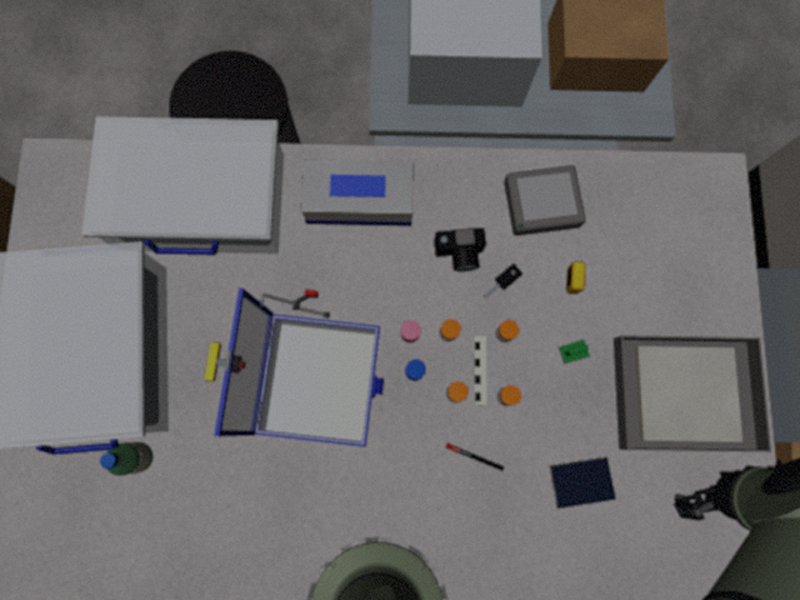

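The candidates in the top picture (800x600):
- **Orange-capped pots:** (451,329), (509,330), (458,392) and (511,396).
- **Look-alikes:** pink pot (411,331), blue pot (416,370), and a blue-capped green bottle (120,460).
- **Green:** tag (574,351), with the bottle as its look-alike.
- **Yellow:** handle (213,362), with a timer at (577,277) as its look-alike.

I choose the four orange-capped pots.

```bash
cat > h.py <<'E'
from workcell import *
import cv2, numpy as np
from scipy.spatial.transform import Rotation as R
def ray(c,u,v):
    f=210/np.tan(np.radians(c['fovy']/2))
    return R.from_euler('xyz',c['rotation']).as_matrix()@np.array([(u-c['cx'])/f,(v-c['cy'])/f,1])
def onplane(c,u,v,z):
    d=ray(c,u,v);return c['xyz']+d*(z-c['xyz'][2])/d[2]
def proj(c,p):
    f=210/np.tan(np.radians(c['fovy']/2))
    q=R.from_euler('xyz',c['rotation']).as_matrix().T@(np.array(p)-c['xyz'])
    return np.array([c['cx']+f*q[0]/q[2],c['cy']+f*q[1]/q[2]])
def tri(c1,p1,c2,p2):
    d1,d2=ray(c1,*p1),ray(c2,*p2);A=np.c_[d1,-d2]
    s=np.linalg.lstsq(A,c2['xyz']-c1['xyz'],rcond=None)[0]
    a,b=c1['xyz']+d1*s[0],c2['xyz']+d2*s[1];return (a+b)/2,np.linalg.norm(a-b)
def blobs(im,lo,hi,amin=15):
    m=cv2.inRange(cv2.cvtColor(im,cv2.COLOR_RGB2HSV),lo,hi)
    n,l,st,ce=cv2.connectedComponentsWithStats(m);return [(ce[i],st[i]) for i in range(1,n) if st[i][4]>=amin]
def rel(target,rpy=None):
    """shift (units) and turn (units) in tool axes from present measured pose"""
    s=observe();M=R.from_euler('xyz',s['tool_rot'])
    d=M.inv().apply(np.array(target)-s['position'])/0.5
    t=np.zeros(3) if rpy is None else (M.inv()*R.from_euler('xyz',rpy)).as_rotvec()/np.radians(120)
    return np.round(d,4),np.round(t,4)
E
python3 - <<'E'
from h import *
ct=get_calibration('top');cs=get_calibration('scene');k=1.42857
t=cv2.imread('pics/top_raw0.png')[:,:,::-1].copy();s=cv2.imread('pics/scene_raw0.png')[:,:,::-1].copy()
for n,im,c in(('top',t,ct),('scene',s,cs)):
  for nm,lo,hi,z in(('or',(5,150,120),(16,255,255),.06),('green',(55,120,60),(80,255,255),.03),('red',(0,180,100),(4,255,255),.157),('yel',(22,150,120),(32,255,255),.2)):
    for ce,st in blobs(im,lo,hi): print(n,nm,ce.round(1),st[4],onplane(c,*ce,z)[:2].round(3))
for p in [(275,317),(380,325),(365,444),(262,436)]:print('rim top',onplane(ct,p[0]/k,p[1]/k,.085).round(3))
for p in [(485,253),(423,334),(530,384)]:print('rim sc',onplane(cs,p[0]/k,p[1]/k,.085).round(3))
print(get_calibration('wrist'))
E
```

```text
top or [315.1 229.9] 130 [ 0.574 -0.142]
top or [356.  230.3] 132 [ 0.575 -0.266]
top or [320.1 273.9] 140 [ 0.442 -0.157]
top or [357.2 276.3] 140 [ 0.437 -0.267]
top green [401.8 245.7] 192 [ 0.534 -0.413]
top red [217.4 204.8] 20 [0.626 0.143]
top yel [404.6 192.2] 147 [ 0.661 -0.376]
top yel [148.  252.5] 138 [0.484 0.315]
scene or [227.2 171.6] 114 [ 0.44  -0.269]
scene or [260.  185.2] 125 [ 0.446 -0.158]
scene or [202.3 204. ] 135 [ 0.579 -0.268]
scene or [242.2 219.4] 146 [ 0.578 -0.143]
scene green [165.4 182.3] 44 [ 0.533 -0.426]
scene green [167.2 191.6] 120 [ 0.562 -0.4  ]
scene red [337.9 245.7] 37 [0.617 0.139]
scene yel [430.4 205.7] 163 [0.441 0.301]
scene yel [130.7 216.1] 180 [ 0.783 -0.321]
rim top [0.588 0.224 0.085]
rim top [0.575 0.006 0.085]
rim top [0.334 0.031 0.085]
rim top [0.346 0.237 0.085]
rim sc [0.34  0.039 0.085]
rim sc [0.577 0.014 0.085]
rim sc [0.594 0.222 0.085]
{'fovy': 61.654397670680694, 'cx': 276.4374710653423, 'cy': 208.52953540848895, 'xyz': array([ 0.34107549, -0.52922221,  0.37408548]), 'rotation': array([ 2.83490719e+00,  1.52630938e-03, -1.11996962e+00])}
```

Run:
```python
from h import *
print(rel([0.43,-0.36,0.25],[np.pi,0,0.4508+1.345]))
```

```text
(array([ 0.4605, -0.2267, -0.0382]), array([-4.000e-04, -3.000e-04, -6.422e-01]))
```

play_rows(
  deltas=[
    [0.05,-0.02,-0.04,0,0,-0.07,0.3],
    [0.1,-0.04,-0.04,0,0,-0.14,0.3],
    [0.15,-0.07,-0.04,0,0,-0.21,0.3],
    [0.2,-0.1,-0.04,0,0,-0.28,0.3],
    [0.25,-0.12,-0.04,0,0,-0.35,0.3],
    [0.31,-0.15,-0.04,0,0,-0.42,0.3],
    [0.37,-0.18,-0.04,0,0,-0.5,0.3],
    [0.42,-0.2,-0.04,0,0,-0.57,0.3],
    [0.46,-0.227,-0.04,0,0,-0.64,0.3],
    [0.46,-0.227,-0.04,0,0,-0.642,0.3],
  ],
)

```text
clock: 1.1
position: [0.4317, -0.3572, 0.2512]
tool_rot: [3.141, -0.001, 1.805]
force: [-1.1, -0.6, -0.2]
grip_width: 0.0598
finger_force: 0.0
```

Run:
```python
from h import *
s=observe();print(s['position'],s['tool_rot'],s['grip_width'],s['qpos'].round(2) if hasattr(s['qpos'],'round') else s['qpos'])
print(rel([0.577,-0.1425,0.2],[np.pi,0,np.pi]))
```

```text
[ 0.43165563 -0.35719714  0.25122738] [ 3.14076379e+00 -1.18584859e-03  1.80489904e+00] 0.05980181558226749 [ 0.89  0.42 -0.41  1.74  0.19  1.03  0.64]
(array([0.3501, 0.3823, 0.1032]), array([ 7.000e-04, -2.000e-04, -6.382e-01]))
```

play_rows(
  deltas=[
    [0.04,0.04,0.01,0,0,-0.07,0.25],
    [0.08,0.08,0.02,0,0,-0.14,0.25],
    [0.12,0.13,0.04,0,0,-0.21,0.25],
    [0.16,0.17,0.05,0,0,-0.28,0.25],
    [0.2,0.22,0.06,0,0,-0.35,0.25],
    [0.24,0.26,0.07,0,0,-0.42,0.25],
    [0.28,0.3,0.08,0,0,-0.5,0.25],
    [0.32,0.34,0.09,0,0,-0.57,0.25],
    [0.35,0.382,0.103,0,0,-0.638,0.25],
    [0.35,0.382,0.103,0,0,-0.638,0.25],
  ],
)

```text
clock: 2.1
position: [0.5782, -0.1443, 0.1988]
tool_rot: [3.139, -0.001, 3.139]
force: [-1.1, 0.3, -0.8]
grip_width: 0.0641
finger_force: 0.0
```

play_rows(
  deltas=[
    [0,0,0,0,0,0,0.25],
    [0,0,0,0,0,0,0.25],
  ],
)

```text
clock: 2.3
position: [0.5766, -0.1482, 0.1997]
tool_rot: [-3.141, -0.001, 3.128]
force: [-0.2, -0.0, 0.2]
grip_width: 0.0643
finger_force: 0.0
```

Run:
```python
from h import *
s=observe();c=get_calibration('wrist');im=grab_frame('wrist')
print(s['position'],s['tool_rot'],s['grip_width'],np.round(s['qpos'],2))
for ce,st in blobs(im,(5,150,120),(16,255,255),60):print(ce,st,onplane(c,*ce,.06))
cv2.imwrite('pics/w1.png',im[:,:,::-1])
```

```text
[ 0.57663234 -0.14818715  0.19968246] [-3.14105721e+00 -5.02789117e-04  3.12840728e+00] 0.06431465421874032 [ 0.64  0.6  -0.72  1.69  0.45  1.03  1.32]
[105.64783244  18.02143205] [  75    0   59   43 2053] [ 0.44271132 -0.26980023  0.06      ]
[257.9309322   21.69237288] [ 230    0   57   49 2360] [ 0.44652557 -0.16021642  0.06      ]
[278.88011869 193.71988131] [ 256  169   50   49 1685] [ 0.57532197 -0.14651215  0.06      ]
[132.44509284 195.65676393] [ 108  172   50   48 1885] [ 0.57538116 -0.26863401  0.06      ]
```

View pics/w1.png

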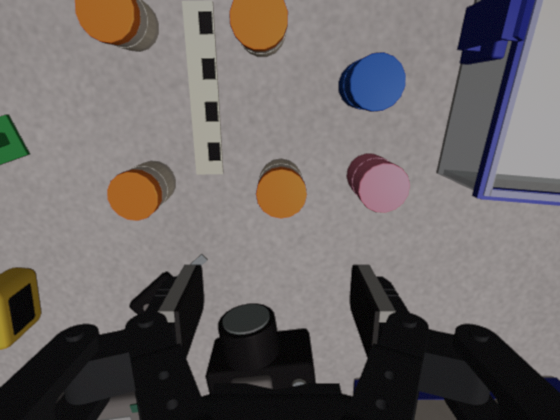

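The wrist view shows white pots with orange caps at (278,193), (132,195), (258,20) and (105,15). The pink pot is at (380,185) and the blue one at (377,82). Picking pot A at (278,193).

play_rows(
  deltas=[
    [0,0.007,0.07,0,0,0,0.25],
    [0,0.007,0.14,0,0,0,0.25],
    [0,0.007,0.21,0,0,0,0.25],
    [0,0.007,0.28,0,0,0,0.25],
    [0,0.007,0.33,0,0,0,0.25],
    [0,0.007,0.355,0,0,0,0.25],
    [0,0.007,0.355,0,0,0,0.25],
    [0,0.007,0.355,0,0,0,0.7],
    [0,0.007,0.355,0,0,0,0.7],
    [0,0.007,0.355,0,0,0,0.7],
  ],
  newtons=50,
)

```text
clock: 3.35
position: [0.578, -0.144, 0.0238]
tool_rot: [-3.141, 0.002, 3.131]
force: [-0.2, -0.2, 9.2]
grip_width: 0.042
finger_force: 50.1
```

play_rows(
  deltas=[
    [0,0,0,0,0,0,0.7],
    [0,0,0,0,0,0,0.7],
  ],
)

```text
clock: 3.55
position: [0.578, -0.1439, 0.0238]
tool_rot: [-3.141, 0.002, 3.131]
force: [-1.5, -1.7, 9.0]
grip_width: 0.0414
finger_force: 50.2
```

play_rows(
  deltas=[
    [0,0,-0.05,0,0,0,0.7],
    [0,0,-0.12,0,0,0,0.7],
    [0.02,0.04,-0.19,0,0,0,0.7],
    [0.06,0.12,-0.25,0,0,0,0.7],
    [0.1,0.2,-0.26,0,0,0,0.7],
    [0.105,0.28,-0.26,0,0,0,0.7],
    [0.105,0.36,-0.26,0,0,0,0.7],
    [0.105,0.44,-0.26,0,0,0,0.7],
    [0.105,0.52,-0.26,0,0,0,0.7],
    [0.105,0.58,-0.26,0,0,0,0.7],
  ],
)

```text
clock: 4.55
position: [0.5274, 0.1496, 0.1534]
tool_rot: [3.141, 0.002, 3.133]
force: [0.1, -0.1, -1.1]
grip_width: 0.0416
finger_force: 50.6
```

play_rows(
  deltas=[
    [0,0.03,0,0,0,0,0.7],
    [0,0.04,0,0,0,0,0.7],
    [0,0.04,0,0,0,0,0.7],
  ],
)

```text
clock: 4.85
position: [0.5279, 0.1664, 0.1525]
tool_rot: [-3.141, 0.0, 3.131]
force: [0.8, -0.3, -1.4]
grip_width: 0.0419
finger_force: 50.7
```

Run:
```python
from h import *
s=observe();print(s['grip_width'],s['qpos'])
print(rel([0.529,0.1665,0.030]))
im=grab_frame('scene');o=im[140:310,280:470,::-1]
t=grab_frame('top');p=t[190:330,140:290,::-1]
a=cv2.resize(o,(480,430),interpolation=cv2.INTER_CUBIC)
cv2.imwrite('pics/s1.png',cv2.resize(o,(671,600),interpolation=cv2.INTER_CUBIC))
cv2.imwrite('pics/t1.png',cv2.resize(p,(643,600),interpolation=cv2.INTER_CUBIC))
```

```text
0.041890517848295346 [ 0.10167426  0.59981492 -0.72418294  1.83760683  0.50051229  0.89513436
  0.70209022]
(array([-2.20e-03,  2.00e-04,  2.45e-01]), array([0., 0., 0.]))
```

View pics/s1.png

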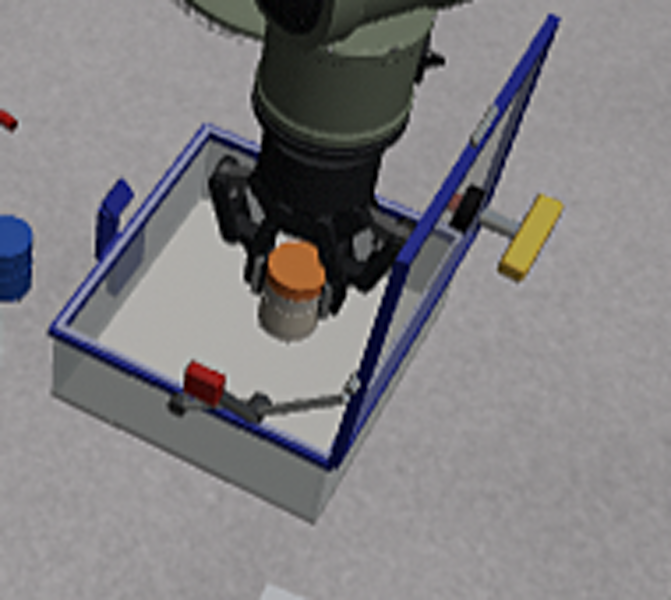

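The pot hangs over the case interior, clear of the lid (gripper near (330,250) in the crop). The red tab is at (204,383). Lowering.

play_rows(
  deltas=[
    [0,0,0.06,0,0,0,0.7],
    [0,0,0.12,0,0,0,0.7],
    [0,0,0.18,0,0,0,0.7],
    [0,0,0.22,0,0,0,0.7],
    [0,0,0.24,0,0,0,0.7],
    [0,0,0.245,0,0,0,0.7],
    [0,0,0.245,0,0,0,0.7],
  ],
)

```text
clock: 5.65
position: [0.5281, 0.1666, 0.0303]
tool_rot: [3.141, 0.0, 3.131]
force: [0.3, -0.2, -1.1]
grip_width: 0.0419
finger_force: 50.7
```

play_rows(
  deltas=[
    [0,0,0.004,0,0,0,0.7],
    [0,0,0.004,0,0,0,0.32],
    [0,0,0.004,0,0,0,0.32],
    [0,0,0.004,0,0,0,0.32],
    [0,0,-0.03,0,0,0,0.32],
    [0,0,-0.1,0,0,0,0.32],
    [0,0,-0.17,0,0,0,0.32],
    [0,0,-0.24,0,0,0,0.32],
    [0.02,-0.08,-0.26,0,0,0,0.25],
    [0.04,-0.16,-0.26,0,0,0,0.25],
  ],
)

```text
clock: 6.65
position: [0.5074, 0.0877, 0.1627]
tool_rot: [3.14, 0.004, 3.134]
force: [0.7, -1.2, 0.3]
grip_width: 0.0639
finger_force: 0.0
```

play_rows(
  deltas=[
    [0.02,-0.08,0,0,0,0,0.25],
    [0.04,-0.16,0,0,0,0,0.25],
    [0.06,-0.24,0,0,0,0,0.25],
    [0.08,-0.32,0,0,0,0,0.25],
    [0.1,-0.4,0,0,0,0,0.25],
    [0.11,-0.45,0,0,0,0,0.25],
    [0.12,-0.49,0,0,0,0,0.25],
    [0.12,-0.49,0,0,0,0,0.25],
    [0.12,-0.49,0,0,0,0,0.25],
  ],
)

```text
clock: 7.55
position: [0.4448, -0.1569, 0.1607]
tool_rot: [-3.142, 0.001, 3.131]
force: [-0.8, 0.5, 0.1]
grip_width: 0.0642
finger_force: 0.0
```

```bash
cat > orange.py <<'E'
from h import *
s=observe();print(s['clock'],s['position'].round(4),s['tool_rot'].round(3))
for n,z in(('top',.06),('scene',.06)):
    c=get_calibration(n)
    for ce,st in blobs(grab_frame(n),(5,150,120),(16,255,255),30): print(n,st[4],onplane(c,*ce,z)[:2].round(3),onplane(c,*ce,z+.005)[:2].round(3))
E
python3 orange.py
```

```text
7.55 [ 0.4448 -0.1569  0.1607] [-3.142e+00  1.000e-03  3.131e+00]
top 53 [ 0.585 -0.264] [ 0.584 -0.263]
top 42 [0.528 0.159] [0.527 0.159]
scene 114 [ 0.44  -0.269] [ 0.444 -0.266]
scene 125 [ 0.446 -0.158] [ 0.45  -0.156]
scene 135 [ 0.579 -0.268] [ 0.582 -0.265]
scene 165 [0.525 0.166] [0.528 0.167]
```

play_rows(
  deltas=[
    [0,-0.003,0.07,0,0,0,0.25],
    [0,-0.003,0.14,0,0,0,0.25],
    [0,-0.003,0.21,0,0,0,0.25],
    [0,-0.003,0.255,0,0,0,0.25],
    [0,-0.003,0.274,0,0,0,0.25],
    [0,-0.003,0.274,0,0,0,0.25],
    [0,-0.003,0.274,0,0,0,0.7],
    [0,-0.003,0.274,0,0,0,0.7],
    [0,-0.003,0.274,0,0,0,0.7],
    [0,-0.003,0.274,0,0,0,0.7],
  ],
)

```text
clock: 8.65
position: [0.4453, -0.1589, 0.0241]
tool_rot: [-3.141, 0.002, 3.131]
force: [-0.7, 2.0, 5.4]
grip_width: 0.0418
finger_force: 49.7
```

play_rows(
  deltas=[
    [0,0,-0.05,0,0,0,0.7],
    [0,0,-0.12,0,0,0,0.7],
    [0.02,0.04,-0.19,0,0,0,0.7],
    [0.04,0.12,-0.25,0,0,0,0.7],
    [0.06,0.2,-0.26,0,0,0,0.7],
    [0.078,0.28,-0.26,0,0,0,0.7],
    [0.078,0.36,-0.26,0,0,0,0.7],
    [0.078,0.44,-0.26,0,0,0,0.7],
    [0.078,0.52,-0.26,0,0,0,0.7],
    [0.078,0.6,-0.26,0,0,0,0.7],
  ],
)

```text
clock: 9.65
position: [0.4084, 0.1431, 0.1538]
tool_rot: [-3.141, 0.002, 3.131]
force: [-0.0, 0.4, -1.0]
grip_width: 0.0412
finger_force: 51.2
```

play_rows(
  deltas=[
    [0,0.05,0,0,0,0,0.7],
    [0,0.071,0,0,0,0,0.7],
    [0,0.071,0.02,0,0,0,0.7],
    [0,0.071,0.08,0,0,0,0.7],
    [0,0.071,0.14,0,0,0,0.7],
    [0,0.071,0.2,0,0,0,0.7],
    [0,0.071,0.23,0,0,0,0.7],
    [0,0.071,0.247,0,0,0,0.7],
    [0,0.071,0.247,0,0,0,0.7],
  ],
)

```text
clock: 10.55
position: [0.4086, 0.1754, 0.0286]
tool_rot: [-3.14, -0.001, 3.13]
force: [0.5, -0.1, -0.6]
grip_width: 0.0416
finger_force: 50.9
```

play_rows(
  deltas=[
    [0,0,0.003,0,0,0,0.32],
    [0,0,0.003,0,0,0,0.32],
    [0,0,0.003,0,0,0,0.32],
    [0,0,-0.03,0,0,0,0.32],
    [0,0,-0.1,0,0,0,0.32],
    [0,0,-0.17,0,0,0,0.32],
    [0,0,-0.24,0,0,0,0.32],
    [0,-0.08,-0.26,0,0,0,0.25],
    [0,-0.16,-0.26,0,0,0,0.25],
    [0,-0.25,-0.26,0,0,0,0.25],
  ],
)

```text
clock: 11.55
position: [0.4077, 0.051, 0.16]
tool_rot: [-3.142, 0.002, 3.133]
force: [2.2, -0.0, -0.0]
grip_width: 0.0643
finger_force: 0.0
```

play_rows(
  deltas=[
    [-0.05,-0.08,0,0,0,0,0.25],
    [-0.1,-0.16,0,0,0,0,0.25],
    [-0.15,-0.24,0,0,0,0,0.25],
    [-0.2,-0.32,0,0,0,0,0.25],
    [-0.25,-0.4,0,0,0,0,0.25],
    [-0.3,-0.48,0,0,0,0,0.25],
    [-0.34,-0.56,0,0,0,0,0.25],
    [-0.346,-0.632,0,0,0,0,0.25],
    [-0.346,-0.632,0,0,0,0,0.25],
    [-0.346,-0.632,0,0,0,0,0.25],
  ],
)

```text
clock: 12.55
position: [0.577, -0.266, 0.1591]
tool_rot: [3.141, -0.0, 3.13]
force: [0.8, 0.6, -0.2]
grip_width: 0.0641
finger_force: 0.0
```

```bash
python3 orange.py
```

```text
12.55 [ 0.577  -0.266   0.1591] [ 3.141 -0.     3.13 ]
top 120 [ 0.573 -0.266] [ 0.572 -0.265]
top 41 [0.528 0.159] [0.527 0.158]
top 142 [ 0.437 -0.267] [ 0.437 -0.266]
top 40 [0.408 0.167] [0.408 0.166]
scene 115 [ 0.44  -0.269] [ 0.444 -0.266]
scene 135 [ 0.579 -0.268] [ 0.582 -0.265]
scene 147 [0.405 0.176] [0.409 0.176]
scene 165 [0.525 0.166] [0.528 0.167]
```

play_rows(
  deltas=[
    [0,-0.002,0.07,0,0,0,0.25],
    [0,-0.002,0.14,0,0,0,0.25],
    [0,-0.002,0.21,0,0,0,0.25],
    [0,-0.002,0.255,0,0,0,0.25],
    [0,-0.002,0.271,0,0,0,0.25],
    [0,-0.002,0.271,0,0,0,0.25],
    [0,-0.002,0.271,0,0,0,0.7],
    [0,-0.002,0.271,0,0,0,0.7],
    [0,-0.002,0.271,0,0,0,0.7],
    [0,-0.002,0.271,0,0,0,0.7],
  ],
)

```text
clock: 13.65
position: [0.5783, -0.2667, 0.0255]
tool_rot: [-3.141, 0.002, 3.131]
force: [-0.3, 1.3, 7.9]
grip_width: 0.0416
finger_force: 49.7
```

play_rows(
  deltas=[
    [0,0,-0.05,0,0,0,0.7],
    [0,0,-0.12,0,0,0,0.7],
    [0.02,0.04,-0.19,0,0,0,0.7],
    [0.06,0.12,-0.25,0,0,0,0.7],
    [0.1,0.2,-0.26,0,0,0,0.7],
    [0.119,0.28,-0.26,0,0,0,0.7],
    [0.119,0.36,-0.26,0,0,0,0.7],
    [0.119,0.44,-0.26,0,0,0,0.7],
    [0.119,0.52,-0.26,0,0,0,0.7],
    [0.119,0.6,-0.26,0,0,0,0.7],
  ],
)

```text
clock: 14.65
position: [0.5209, 0.0355, 0.1548]
tool_rot: [-3.141, 0.002, 3.131]
force: [1.2, 0.5, -0.2]
grip_width: 0.0417
finger_force: 50.9
```

play_rows(
  deltas=[
    [0,0.05,0,0,0,0,0.7],
    [0,0.085,0,0,0,0,0.7],
    [0,0.085,0.0,0,0,0,0.7],
  ],
)

```text
clock: 14.95
position: [0.5214, 0.0793, 0.1548]
tool_rot: [3.141, 0.002, 3.135]
force: [-0.7, 0.1, -0.6]
grip_width: 0.0417
finger_force: 50.9
```

play_rows(
  deltas=[
    [0,0,0.06,0,0,0,0.7],
    [0,0,0.12,0,0,0,0.7],
    [0,0,0.18,0,0,0,0.7],
    [0,0,0.22,0,0,0,0.7],
    [0,0,0.24,0,0,0,0.7],
    [0,0,0.25,0,0,0,0.7],
    [0,0,0.25,0,0,0,0.7],
    [0,0,0.25,0,0,0,0.32],
    [0,0,0.25,0,0,0,0.32],
    [0,0,0.25,0,0,0,0.32],
  ],
)

```text
clock: 15.95
position: [0.5232, 0.0798, 0.0308]
tool_rot: [3.137, 0.005, 3.134]
force: [0.2, 16.4, 16.9]
grip_width: 0.0582
finger_force: 0.1
```

play_rows(
  deltas=[
    [0,0,-0.03,0,0,0,0.32],
    [0,0,-0.1,0,0,0,0.32],
    [0,0,-0.17,0,0,0,0.32],
    [0,0,-0.24,0,0,0,0.32],
    [0.02,-0.08,-0.26,0,0,0,0.25],
    [0.04,-0.16,-0.26,0,0,0,0.25],
    [0.06,-0.24,-0.26,0,0,0,0.25],
    [0.08,-0.32,-0.26,0,0,0,0.25],
    [0.1,-0.4,-0.26,0,0,0,0.25],
    [0.12,-0.48,-0.26,0,0,0,0.25],
  ],
)

```text
clock: 16.95
position: [0.4583, -0.165, 0.1601]
tool_rot: [-3.14, 0.001, 3.131]
force: [0.8, -0.4, 0.2]
grip_width: 0.0644
finger_force: 0.0
```

play_rows(
  deltas=[
    [0.015,-0.08,0,0,0,0,0.25],
    [0.025,-0.16,0,0,0,0,0.25],
    [0.034,-0.217,0,0,0,0,0.25],
    [0.034,-0.217,0,0,0,0,0.25],
    [0.034,-0.217,0,0,0,0,0.25],
  ],
)

```text
clock: 17.45
position: [0.4406, -0.2717, 0.1596]
tool_rot: [-3.141, 0.001, 3.13]
force: [-0.1, 0.5, 0.1]
grip_width: 0.0639
finger_force: 0.0
```

```bash
python3 orange.py
```

```text
17.45 [ 0.4406 -0.2717  0.1596] [-3.141e+00  1.000e-03  3.130e+00]
top 50 [0.528 0.161] [0.528 0.16 ]
top 103 [0.52  0.075] [0.519 0.075]
top 51 [ 0.427 -0.265] [ 0.426 -0.264]
scene 114 [ 0.44  -0.269] [ 0.444 -0.266]
scene 146 [0.405 0.176] [0.409 0.176]
scene 157 [0.519 0.076] [0.522 0.077]
scene 165 [0.525 0.166] [0.528 0.167]
```

play_rows(
  deltas=[
    [0,0.006,0.07,0,0,0,0.25],
    [0,0.006,0.14,0,0,0,0.25],
    [0,0.006,0.21,0,0,0,0.25],
    [0,0.006,0.25,0,0,0,0.25],
    [0,0.006,0.261,0,0,0,0.25],
    [0,0.006,0.261,0,0,0,0.25],
    [0,0.006,0.261,0,0,0,0.7],
    [0,0.006,0.261,0,0,0,0.7],
    [0,0.006,0.261,0,0,0,0.7],
    [0,0.006,0.261,0,0,0,0.7],
  ],
)

```text
clock: 18.55
position: [0.4416, -0.2685, 0.0296]
tool_rot: [-3.141, 0.002, 3.131]
force: [-0.8, 0.6, 7.8]
grip_width: 0.0414
finger_force: 49.4
```

play_rows(
  deltas=[
    [0,0,-0.05,0,0,0,0.7],
    [0,0,-0.12,0,0,0,0.7],
    [0.02,0.04,-0.19,0,0,0,0.7],
    [0.06,0.12,-0.25,0,0,0,0.7],
    [0.086,0.2,-0.26,0,0,0,0.7],
    [0.086,0.28,-0.26,0,0,0,0.7],
    [0.086,0.36,-0.26,0,0,0,0.7],
    [0.086,0.44,-0.26,0,0,0,0.7],
    [0.086,0.52,-0.26,0,0,0,0.7],
    [0.086,0.6,-0.26,0,0,0,0.7],
  ],
)

```text
clock: 19.55
position: [0.4009, 0.0336, 0.1592]
tool_rot: [-3.141, 0.002, 3.131]
force: [1.2, 0.2, -0.9]
grip_width: 0.0415
finger_force: 51.1
```

play_rows(
  deltas=[
    [0,0.06,0,0,0,0,0.7],
    [0,0.12,0,0,0,0,0.7],
    [0,0.13,0,0,0,0,0.7],
    [0,0.13,0.0,0,0,0,0.7],
  ],
)

```text
clock: 19.95
position: [0.4016, 0.0978, 0.1589]
tool_rot: [-3.141, 0.001, 3.133]
force: [0.1, -1.2, -0.2]
grip_width: 0.0418
finger_force: 51.1
```

play_rows(
  deltas=[
    [0,0,0.06,0,0,0,0.7],
    [0,0,0.12,0,0,0,0.7],
    [0,0,0.18,0,0,0,0.7],
    [0,0,0.22,0,0,0,0.7],
    [0,0,0.24,0,0,0,0.7],
    [0,0,0.249,0,0,0,0.7],
    [0,0,0.249,0,0,0,0.7],
    [0,0,0.249,0,0,0,0.36],
    [0,0,0.249,0,0,0,0.36],
    [0,0,0.249,0,0,0,0.36],
  ],
)

```text
clock: 20.95
position: [0.4019, 0.0969, 0.0341]
tool_rot: [3.141, 0.001, 3.131]
force: [0.3, 0.2, -0.0]
grip_width: 0.0544
finger_force: 0.0
```

play_rows(
  deltas=[
    [0,0,-0.03,0,0,0,0.36],
    [0,0,-0.1,0,0,0,0.36],
    [0,0,-0.17,0,0,0,0.36],
    [0,0,-0.24,0,0,0,0.4],
    [0,-0.08,-0.32,0,0,0,0.4],
    [0,-0.16,-0.4,0,0,0,0.4],
    [-0.05,-0.24,-0.46,0,0,0,0.4],
    [-0.12,-0.3,-0.46,0,0,0,0.4],
    [-0.19,-0.34,-0.46,0,0,0,0.4],
    [-0.25,-0.36,-0.46,0,0,0,0.4],
  ],
)

```text
clock: 21.95
position: [0.5262, -0.088, 0.2644]
tool_rot: [-3.14, 0.001, 3.127]
force: [-0.6, 0.4, -0.9]
grip_width: 0.0513
finger_force: 0.0
```

```bash
python3 orange.py
python3 - <<'E'
from h import *
# down tool with yaw 1.483, then tilt about case +y by -0.45 (tip towards hinge, body to front)
a=0.088; cy=np.array([-np.cos(a),np.sin(a),0])
M=R.from_rotvec(-0.45*cy)*R.from_euler('xyz',[np.pi,0,np.pi/2-a])
print('z',M.as_matrix()[:,2],'rpy',M.as_euler('xyz'))
tab=np.array([0.624,0.141,0.157]); p=tab-0.11*M.as_matrix()[:,2]
print(p,rel(p,M.as_euler('xyz')), observe()['qpos'].round(2))
E
```

```text
21.95 [ 0.5262 -0.088   0.2644] [-3.140e+00  1.000e-03  3.127e+00]
top 42 [0.528 0.158] [0.527 0.157]
top 98 [0.52  0.075] [0.519 0.075]
top 38 [0.411 0.169] [0.41  0.169]
top 98 [0.397 0.096] [0.397 0.095]
scene 141 [0.395 0.096] [0.399 0.097]
scene 147 [0.405 0.176] [0.409 0.176]
scene 157 [0.519 0.076] [0.522 0.077]
scene 165 [0.525 0.166] [0.528 0.167]
z [ 0.03822758  0.43328243 -0.9004471 ] rpy [ 3.14159265 -0.45        1.48279633]
[0.61979497 0.09333893 0.25604918] (array([-0.1799,  0.3617,  0.015 ]), array([-0.1757,  0.1634,  0.7711])) [ 0.67  0.45 -0.83  1.77  0.37  1.09  1.27]
```

play_rows(
  deltas=[
    [-0.02,0.02,-0.02,-0.015,0.014,0.066,0.5],
    [-0.04,0.04,-0.03,-0.03,0.028,0.132,0.6],
    [-0.06,0.06,-0.04,-0.045,0.042,0.198,0.6],
    [-0.08,0.08,-0.05,-0.06,0.056,0.264,0.6],
    [-0.1,0.1,-0.05,-0.075,0.07,0.33,0.6],
    [-0.12,0.12,-0.05,-0.09,0.084,0.396,0.6],
    [-0.14,0.14,-0.05,-0.105,0.098,0.462,0.6],
    [-0.16,0.16,-0.05,-0.12,0.112,0.528,0.6],
    [-0.18,0.18,-0.05,-0.135,0.126,0.594,0.6],
    [-0.18,0.2,-0.05,-0.15,0.14,0.66,0.6],
  ],
)

```text
clock: 23.05
position: [0.6163, 0.0157, 0.2887]
tool_rot: [3.093, -0.395, 1.734]
force: [0.5, 0.6, -0.7]
grip_width: 0.0342
finger_force: 0.0
```

play_rows(
  deltas=[
    [0,0,0,0,0,0.07,0.6],
    [0,0,0,0,0,0.1,0.6],
    [0,0,0,0,0,0.1,0.6],
  ],
)

```text
clock: 23.35
position: [0.6154, 0.0153, 0.289]
tool_rot: [-3.103, -0.394, 1.512]
force: [0.4, -0.5, -0.8]
grip_width: 0.0344
finger_force: 0.0
```

```bash
cat > tabrel.py <<'E'
from h import *
import sys
def M(t,a=0.088): return R.from_rotvec(-t*np.array([-np.cos(a),np.sin(a),0]))*R.from_euler('xyz',[np.pi,0,np.pi/2-a])
if __name__=='__main__':
    m=M(float(sys.argv[1]));tab=np.array(list(map(float,sys.argv[2:5])));b=float(sys.argv[5])
    p=tab-b*m.as_matrix()[:,2];s=observe();print(s['position'],s['tool_rot'],s['grip_width'],s['qpos'].round(2));print(p,rel(p,m.as_euler('xyz')))
E
python3 tabrel.py 0.45 .624 .141 .157 .11
```

```text
[0.61535361 0.01532394 0.28898516] [-3.10343998 -0.39392874  1.51197193] 0.03441230860502702 [ 0.44  0.55 -0.55  1.53 -0.13  1.14 -0.04]
[0.61979497 0.09333893 0.25604918] (array([0.119 , 0.0043, 0.1207]), array([-0.0239,  0.027 ,  0.0122]))
```

play_rows(
  deltas=[
    [0.03,0.001,0.03,-0.006,0.007,0.003,0.7],
    [0.06,0.002,0.06,-0.012,0.014,0.006,0.7],
    [0.09,0.003,0.09,-0.018,0.02,0.009,0.7],
    [0.119,0.004,0.121,-0.024,0.027,0.012,0.7],
    [0.119,0.004,0.121,-0.024,0.027,0.012,0.7],
    [0.119,0.004,0.121,-0.024,0.027,0.012,0.7],
  ],
)

```text
clock: 23.95
position: [0.6198, 0.0929, 0.2559]
tool_rot: [3.14, -0.45, 1.486]
force: [0.7, -0.6, -0.8]
grip_width: 0.0257
finger_force: 0.0
```

Run:
```python
from h import *
s=observe();c=get_calibration('wrist');im=grab_frame('wrist')
print(s['position'],s['tool_rot'],s['grip_width'])
print('tcp',proj(c,s['position']),'tab',proj(c,[.624,.141,.157]))
for ce,st in blobs(im,(0,150,90),(4,255,255),60):print(ce,st,onplane(c,*ce,.157))
cv2.imwrite('pics/w2.png',im[:,:,::-1])
```

```text
[0.61979536 0.09294229 0.25586156] [ 3.14030796 -0.44987802  1.48625097] 0.025743899315910007
tcp [277.95199514 275.15670652] tab [277.32661535 204.14485833]
[277.942 203.232] [271 186  15  35 500] [0.62452095 0.14165378 0.157     ]
```

View pics/w2.png

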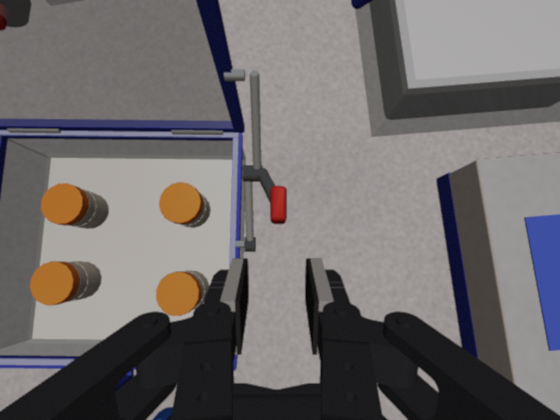

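The wrist view shows all four orange pots in the case. The red tab is centred at (278,203) and the links are at px 250-255. The fingers at (246..307, 290) straddle the tab's line.

play_rows(
  deltas=[
    [0.002,0.001,0.05,0,0,0,0.79],
    [0.002,0.001,0.1,0,0,0,0.79],
    [0.002,0.001,0.15,0,0,0,0.79],
    [0.002,0.001,0.19,0,0,0,0.79],
    [0.002,0.001,0.22,0,0,0,0.79],
    [0.002,0.001,0.236,0,0,0,0.79],
    [0.002,0.001,0.236,0,0,0,0.79],
  ],
)

```text
clock: 24.7
position: [0.625, 0.1451, 0.1495]
tool_rot: [3.142, -0.45, 1.484]
force: [-1.1, -0.6, 0.1]
grip_width: 0.0181
finger_force: 0.0
```

play_rows(
  deltas=[
    [0,0,0,0,0,0,1.0],
    [0,0,0,0,0,0,1.0],
    [0,0,0,0,0,0,1.0],
  ],
  newtons=40,
)

```text
clock: 25.0
position: [0.6256, 0.1447, 0.1505]
tool_rot: [3.14, -0.45, 1.484]
force: [2.3, 1.0, -1.6]
grip_width: 0.0111
finger_force: 41.8
```

Run:
```python
from h import *
s=observe();print(s['position'],s['tool_rot'],s['grip_width'],s['force'])
cx=np.array([.088,.996,0])
m=R.from_euler('xyz',s['tool_rot'])
for f in(.25,.5,.75,1,1.2):
    d=f*np.array([0,0,.024])-cx*.008*f**1.0
    print(f,(m.inv().apply(d)/.5).round(4))
```

```text
[0.62555781 0.14469272 0.1505381 ] [ 3.13960327 -0.45004788  1.48383223] 0.011104562013344426 [ 2.26186666  1.04507985 -1.58565433]
0.25 [ 0.0016  0.     -0.0125]
0.5 [ 0.0032  0.     -0.0251]
0.75 [ 0.0049  0.0001 -0.0376]
1 [ 0.0065  0.0001 -0.0502]
1.2 [ 0.0078  0.0001 -0.0602]
```

play_rows(
  deltas=[
    [0,0,-0.005,0,-0.006,0,1.0],
    [0.001,0,-0.011,0,-0.012,0,1.0],
    [0.002,0,-0.017,0,-0.02,0,1.0],
    [0.003,0,-0.023,0,-0.028,0,1.0],
    [0.004,0,-0.029,0,-0.036,0,1.0],
    [0.005,0,-0.035,0,-0.044,0,1.0],
    [0.005,0,-0.041,0,-0.052,0,1.0],
    [0.006,0,-0.047,0,-0.06,0,1.0],
    [0.006,0,-0.051,0,-0.06,0,1.0],
    [0.006,0,-0.051,0,-0.06,0,1.0],
  ],
)

```text
clock: 26.0
position: [0.6246, 0.1363, 0.1744]
tool_rot: [3.14, -0.324, 1.484]
force: [4.1, -1.2, -4.7]
grip_width: 0.0116
finger_force: 41.0
```

Run:
```python
from h import *
s=observe();print(s['position'],s['tool_rot'],s['grip_width'],s['force'],s['finger_force'])
c=get_calibration('scene');im=grab_frame('scene')
for ce,st in blobs(im,(0,180,100),(4,255,255)):print(ce,st)
o=im[140:310,280:470,::-1]
cv2.imwrite('pics/s2.png',cv2.resize(o,(671,600),interpolation=cv2.INTER_CUBIC))
```

```text
[0.62460124 0.13625009 0.17442287] [ 3.14017256 -0.3241046   1.48368518] 0.011631141249635263 [ 4.09070609 -1.24099996 -4.74508871] 41.029624342918396
[339.26666667 239.8       ] [338 237   4   6  15]
```

View pics/s2.png

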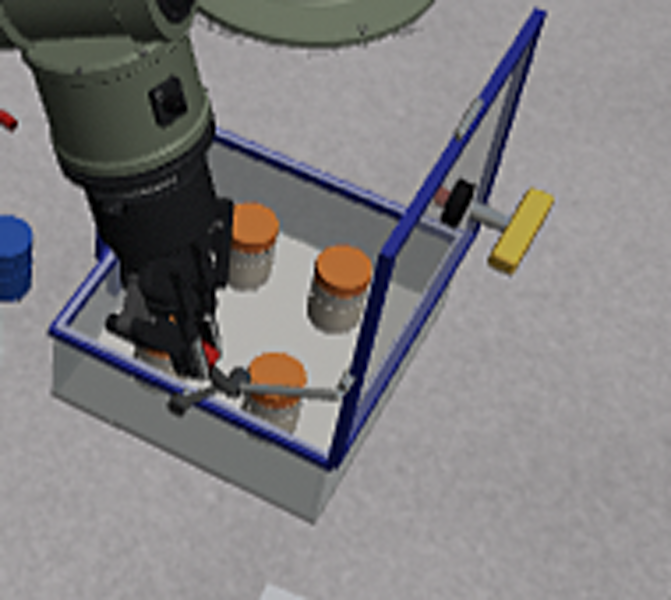

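The knee is lifted and the lid has eased forward slightly (edge now at (543,10)). I'll lift a little more, then release and retreat along the tool axis.

play_rows(
  deltas=[
    [0.001,0,-0.006,0,-0.006,0,1.0],
    [0.002,0,-0.012,0,-0.012,0,1.0],
    [0.002,0,-0.012,0,-0.012,0,1.0],
    [0.002,0,-0.012,0,-0.012,0,0.8],
    [0.002,0,-0.012,0,-0.012,0,0.78],
    [0.002,0,-0.012,0,-0.012,0,0.78],
  ],
)

```text
clock: 26.65
position: [0.6241, 0.1362, 0.1805]
tool_rot: [3.141, -0.3, 1.484]
force: [0.4, -0.7, 0.5]
grip_width: 0.0187
finger_force: 0.0
```

play_rows(
  deltas=[
    [0,0,-0.03,0,0,0,0.78],
    [0,0,-0.08,0,0,0,0.78],
    [0,0,-0.14,0,0,0,0.8],
    [-0.02,0,-0.22,0,0,0,1.0],
    [-0.05,-0.03,-0.3,0,0,0,1.0],
    [-0.09,-0.07,-0.36,0,0,0,1.0],
    [-0.12,-0.12,-0.41,0,0,0,1.0],
    [-0.12,-0.14,-0.42,0,0,0,1.0],
  ],
)

```text
clock: 27.45
position: [0.543, 0.0204, 0.3663]
tool_rot: [3.137, -0.298, 1.482]
force: [0.5, -0.9, 0.7]
grip_width: -0.0
finger_force: 0.0
```

Run:
```python
from h import *
s=observe();print(s['position'],s['tool_rot'],s['grip_width'])
print(rel([0.54,0.08,0.43],[np.pi,0,np.pi-.088]))
im=grab_frame('scene');c=get_calibration('scene')
for ce,st in blobs(im,(0,180,100),(4,255,255)):print(ce,st)
cv2.imwrite('pics/s3.png',cv2.resize(im[120:310,270:470,::-1],(632,600),interpolation=cv2.INTER_CUBIC))
```

```text
[0.54296248 0.02039981 0.36630976] [ 3.13725756 -0.29793129  1.48161977] -4.142858900437193e-05
(array([ 0.1504, -0.0161, -0.0871]), array([ 0.1134, -0.11  , -0.7448]))
[335.71794872 237.1025641 ] [331 233  10   9  39]
```

View pics/s3.png

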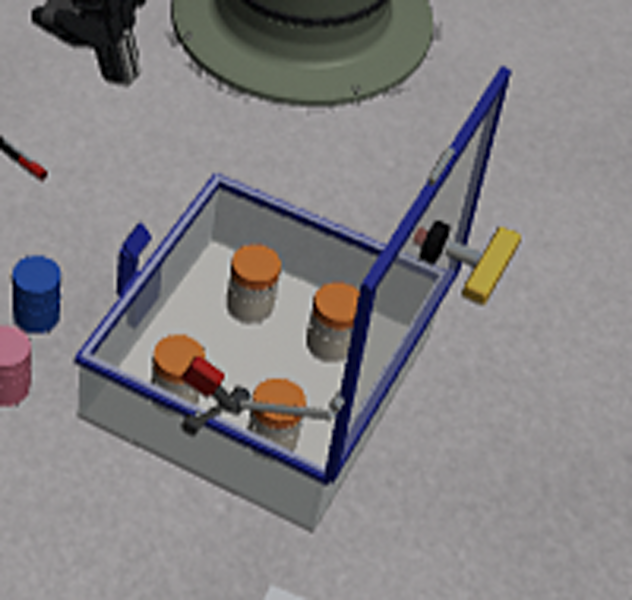

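The red tab stays raised at (205,377), the knee is past centre, and all four pots are inside. Next, reorient above the lid.

play_rows(
  deltas=[
    [0.015,0,-0.02,0.011,-0.011,-0.07,1],
    [0.03,0,-0.04,0.022,-0.022,-0.14,1],
    [0.045,-0.005,-0.06,0.033,-0.033,-0.21,1],
    [0.06,-0.005,-0.08,0.044,-0.044,-0.28,1],
    [0.075,-0.01,-0.087,0.055,-0.055,-0.35,1],
    [0.09,-0.01,-0.087,0.066,-0.066,-0.42,1],
    [0.105,-0.016,-0.087,0.077,-0.077,-0.49,1],
    [0.12,-0.016,-0.087,0.088,-0.088,-0.56,1],
    [0.135,-0.016,-0.087,0.1,-0.1,-0.63,1],
    [0.15,-0.016,-0.087,0.108,-0.105,-0.7,1],
  ],
)

```text
clock: 28.5
position: [0.5411, 0.084, 0.4271]
tool_rot: [3.131, -0.017, 2.971]
force: [-0.5, 0.7, 0.0]
grip_width: -0.0005
finger_force: 0.0
```

play_rows(
  deltas=[
    [0,0,0,0,0,-0.045,1],
    [0,0,0,0,0,-0.045,1],
  ],
)

```text
clock: 28.7
position: [0.5411, 0.0834, 0.427]
tool_rot: [3.129, -0.017, 3.061]
force: [-0.1, 0.4, -0.3]
grip_width: 0.0
finger_force: 0.0
```

Run:
```python
from h import *
s=observe();print(s['position'],s['tool_rot'],s['qpos'].round(2))
print(rel([0.546,0.29,0.43],[np.pi,0,np.pi-.088]),rel([0.546,0.29,0.297]))
```

```text
[0.54106816 0.08335175 0.42697433] [ 3.12889098 -0.01666092  3.0607309 ] [ 0.31  0.33 -0.77  1.47  0.21  1.44  1.03]
(array([ 2.360e-02,  4.128e-01, -4.000e-04]), array([ 0.006 , -0.008 ,  0.0034])) (array([0.0192, 0.4094, 0.2655]), array([0., 0., 0.]))
```

play_rows(
  deltas=[
    [0,0.08,0,0.002,-0.003,0.001,1],
    [0.005,0.16,0,0.004,-0.006,0.002,1],
    [0.01,0.24,0,0.006,-0.008,0.003,1],
    [0.02,0.32,0,0.006,-0.008,0.003,1],
    [0.023,0.4,0,0.006,-0.008,0.003,1],
    [0.023,0.413,0.06,0.006,-0.008,0.003,1],
    [0.023,0.413,0.13,0.006,-0.008,0.003,1],
    [0.023,0.413,0.2,0.006,-0.008,0.003,1],
    [0.023,0.413,0.26,0.006,-0.008,0.003,1],
    [0.023,0.413,0.26,0.006,-0.008,0.003,1],
  ],
)

```text
clock: 29.7
position: [0.544, 0.2899, 0.2961]
tool_rot: [-3.138, -0.005, 3.048]
force: [0.6, -0.2, 0.8]
grip_width: 0.0
finger_force: 0.0
```

Run:
```python
from h import *
s=observe();print(s['position'],s['tool_rot'],s['force'])
H=np.array([0.5374,0.2359,.085]);cx=np.array([.088,.996,0])
m=R.from_euler('xyz',s['tool_rot'])
for r in(.213,.205):
  for th in(1.5,1.3,1.1,.9,.7,.5,.3,.2,.1,.05,.02,0):
    p=H+cx*(-r*np.cos(th)+.018*np.sin(th))+np.array([0,0,r*np.sin(th)+.006*np.cos(th)])
    print(r,th,p.round(3),(m.inv().apply(p-s['position'])/.5).round(3))
```

```text
[0.54397144 0.28994275 0.29612033] [-3.13803626 -0.0045527   3.04845503] [ 0.63907163 -0.17693711  0.80873176]
0.213 1.5 [0.538 0.239 0.298] [ 0.003 -0.103 -0.003]
0.213 1.3 [0.534 0.196 0.292] [ 0.003 -0.188  0.009]
0.213 1.1 [0.53  0.156 0.278] [ 0.002 -0.27   0.038]
0.213 0.9 [0.527 0.118 0.256] [ 0.001 -0.345  0.082]
0.213 0.7 [0.524 0.085 0.227] [ 0.001 -0.411  0.14 ]
0.213 0.5 [0.522 0.058 0.192] [ 0.    -0.465  0.209]
0.213 0.3 [0.52  0.039 0.154] [-0.    -0.504  0.287]
0.213 0.2 [0.519 0.032 0.133] [-0.001 -0.518  0.328]
0.213 0.1 [0.519 0.027 0.112] [-0.001 -0.528  0.37 ]
0.213 0.05 [0.519 0.025 0.102] [-0.001 -0.531  0.391]
0.213 0.02 [0.519 0.024 0.095] [-0.001 -0.533  0.404]
0.213 0 [0.519 0.024 0.091] [-0.001 -0.533  0.412]
0.205 1.5 [0.538 0.239 0.29 ] [ 0.003 -0.102  0.013]
0.205 1.3 [0.534 0.199 0.284] [ 0.003 -0.184  0.025]
0.205 1.1 [0.531 0.159 0.27 ] [ 0.002 -0.263  0.052]
0.205 0.9 [0.527 0.123 0.249] [ 0.001 -0.335  0.095]
0.205 0.7 [0.525 0.091 0.222] [ 0.001 -0.399  0.15 ]
0.205 0.5 [0.522 0.065 0.189] [ 0.    -0.451  0.217]
0.205 0.3 [0.521 0.046 0.151] [-0.    -0.489  0.291]
0.205 0.2 [0.52  0.039 0.132] [-0.    -0.502  0.331]
0.205 0.1 [0.52  0.035 0.111] [-0.001 -0.512  0.371]
0.205 0.05 [0.519 0.033 0.101] [-0.001 -0.515  0.392]
0.205 0.02 [0.519 0.032 0.095] [-0.001 -0.517  0.404]
0.205 0 [0.519 0.032 0.091] [-0.001 -0.517  0.412]
```

play_rows(
  deltas=[
    [0,-0.05,0.01,0,0,0,1],
    [0,-0.085,0.012,0,0,0,1],
    [0.001,-0.1,0.013,0,0,0,1],
    [0.001,-0.115,0.014,0,0,0,1],
    [0.001,-0.13,0.016,0,0,0,1],
    [0.002,-0.145,0.018,0,0,0,1],
    [0.002,-0.16,0.02,0,0,0,1],
    [0.002,-0.175,0.023,0,0,0,1],
    [0.002,-0.184,0.025,0,0,0,1],
    [0.002,-0.184,0.025,0,0,0,1],
  ],
)

```text
clock: 30.7
position: [0.5357, 0.1984, 0.2868]
tool_rot: [-3.14, -0.0, 3.05]
force: [0.1, 0.4, 0.9]
grip_width: 0.0003
finger_force: 0.0
```

play_rows(
  deltas=[
    [0,-0.016,0.005,0,0,0,1],
    [0,-0.032,0.01,0,0,0,1],
    [0,-0.048,0.016,0,0,0,1],
    [0,-0.064,0.021,0,0,0,1],
    [0,-0.08,0.027,0,0,0,1],
    [0,-0.094,0.035,0,0,0,1],
    [0,-0.109,0.044,0,0,0,1],
    [0,-0.123,0.052,0,0,0,1],
    [0,-0.137,0.061,0,0,0,1],
    [0,-0.151,0.07,0,0,0,1],
  ],
)

```text
clock: 31.7
position: [0.5288, 0.1235, 0.2517]
tool_rot: [-3.141, 0.0, 3.051]
force: [0.6, 0.8, 0.2]
grip_width: 0.0003
finger_force: 0.5
```

Run:
```python
from h import *
s=observe();print(s['position'],s['force'])
im=grab_frame('scene')
cv2.imwrite('pics/s4.png',cv2.resize(im[120:310,270:470,::-1],(632,600),interpolation=cv2.INTER_CUBIC))
```

```text
[0.52883492 0.12352426 0.25171261] [0.56626597 0.81988411 0.18757904]
```

View pics/s4.png

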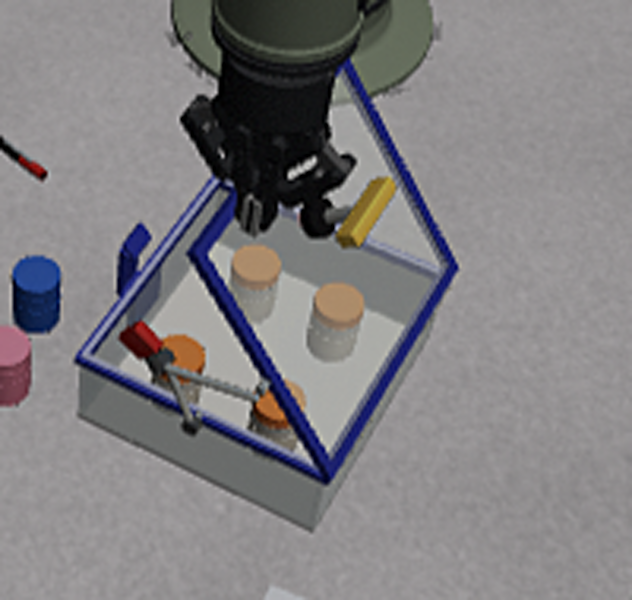

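The lid is following the finger at about 0.9 rad, and the stay is folding with the tab at (140,340). Continuing.

play_rows(
  deltas=[
    [0,-0.013,0.011,0,0,0,1],
    [0,-0.026,0.022,0,0,0,1],
    [0,-0.039,0.033,0,0,0,1],
    [0,-0.052,0.044,0,0,0,1],
    [0,-0.064,0.055,0,0,0,1],
    [0,-0.075,0.068,0,0,0,1],
    [0,-0.085,0.081,0,0,0,1],
    [0,-0.096,0.095,0,0,0,1],
    [0,-0.106,0.108,0,0,0,1],
    [0,-0.116,0.122,0,0,0,1],
  ],
)

```text
clock: 32.75
position: [0.5236, 0.066, 0.1906]
tool_rot: [-3.141, 0.0, 3.051]
force: [0.6, 0.1, -0.2]
grip_width: -0.0003
finger_force: 0.2
```

play_rows(
  deltas=[
    [0,-0.006,0.011,0,0,0,1],
    [0,-0.012,0.023,0,0,0,1],
    [0,-0.018,0.035,0,0,0,1],
    [0,-0.024,0.047,0,0,0,1],
    [0,-0.029,0.058,0,0,0,1],
    [0,-0.034,0.07,0,0,0,1],
    [0,-0.039,0.08,0,0,0,1],
    [0,-0.043,0.092,0,0,0,1],
    [0,-0.047,0.103,0,0,0,1],
    [0,-0.051,0.114,0,0,0,1],
  ],
)

```text
clock: 33.75
position: [0.5214, 0.0408, 0.1337]
tool_rot: [-3.141, 0.0, 3.051]
force: [0.7, -0.3, 0.9]
grip_width: 0.0002
finger_force: 0.1
```

play_rows(
  deltas=[
    [0,-0.002,0.008,0,0,0,1],
    [0,-0.004,0.016,0,0,0,1],
    [0,-0.006,0.024,0,0,0,1],
    [0,-0.008,0.032,0,0,0,1],
    [0,-0.01,0.04,0,0,0,1],
    [0,-0.011,0.046,0,0,0,1],
    [0,-0.012,0.052,0,0,0,1],
    [0,-0.012,0.056,0,0,0,1],
  ],
)

```text
clock: 34.55
position: [0.5208, 0.0349, 0.1059]
tool_rot: [-3.141, 0.0, 3.051]
force: [-0.3, 0.1, 0.6]
grip_width: 0.0003
finger_force: 0.2
```

play_rows(
  deltas=[
    [0,0,0.004,0,0,0,1],
    [0,0,0.008,0,0,0,1],
    [0,0,0.012,0,0,0,1],
    [0,0,0.015,0,0,0,1],
    [0,0,0.018,0,0,0,1],
    [0,0,0.02,0,0,0,1],
    [0,0,0.022,0,0,0,1],
    [0,0,0.024,0,0,0,1],
  ],
)

```text
clock: 35.35
position: [0.5209, 0.0349, 0.0941]
tool_rot: [-3.141, 0.0, 3.051]
force: [0.1, -2.1, 2.6]
grip_width: -0.0
finger_force: 1.4
```

play_rows(
  deltas=[
    [0,0,0.002,0,0,0,1],
    [0,0,0.004,0,0,0,1],
    [0,0,0.005,0,0,0,1],
    [0,0,0.006,0,0,0,1],
    [0,0,0.006,0,0,0,1],
  ],
)

```text
clock: 35.85
position: [0.5208, 0.0351, 0.0911]
tool_rot: [-3.141, 0.0, 3.051]
force: [-0.3, 0.0, 0.5]
grip_width: 0.0002
finger_force: 0.3
```

play_rows(
  deltas=[
    [0,0,0.002,0,0,0,1],
    [0,0,0.004,0,0,0,1],
    [0,0,0.005,0,0,0,1],
    [0,0,0.005,0,0,0,1],
  ],
)

```text
clock: 36.25
position: [0.5211, 0.0352, 0.0905]
tool_rot: [-3.14, 0.002, 3.051]
force: [-13.9, -3.0, 46.3]
grip_width: 0.0003
finger_force: 23.2
```

play_rows(
  deltas=[
    [0,0,-0.01,0,0,0,1],
    [0,0,-0.05,0,0,0,1],
    [0,0,-0.12,0,0,0,1],
    [0,0,-0.2,0,0,0,0.8],
    [0.03,0.02,-0.27,0,0,0,0.6],
    [0.07,0.05,-0.32,0,0,0,0.6],
    [0.11,0.08,-0.32,0,0,0,0.6],
    [0.133,0.093,-0.32,0,0,0,0.6],
    [0.133,0.093,-0.32,0,0,0,0.6],
  ],
)

```text
clock: 37.15
position: [0.4578, 0.0878, 0.2485]
tool_rot: [-3.14, -0.0, 3.053]
force: [1.0, -0.7, -0.6]
grip_width: 0.0347
finger_force: 0.0
```

Run:
```python
from h import *
s=observe();c=get_calibration('wrist');im=grab_frame('wrist')
print(s['position'],s['tool_rot'],s['grip_width'],s['force'])
for ce,st in blobs(im,(20,130,80),(34,255,255),200):print(ce,st,onplane(c,*ce,.149))
ims=grab_frame('scene')
a=cv2.resize(im,(560,420));b=cv2.resize(ims[120:310,270:470],(442,420),interpolation=cv2.INTER_CUBIC)
cv2.imwrite('pics/m1.png',cv2.resize(np.hstack([a,b])[:,:,::-1],(800,335)))
```

```text
[0.45777108 0.08780496 0.24849712] [-3.14049292e+00 -1.32991039e-04  3.05289020e+00] 0.03468510257345087 [ 0.9827673  -0.74621653 -0.55245973]
[272.99004684 206.59894614] [ 264  161   20   94 1708] [0.45503523 0.08507249 0.149     ]
```

View pics/m1.png

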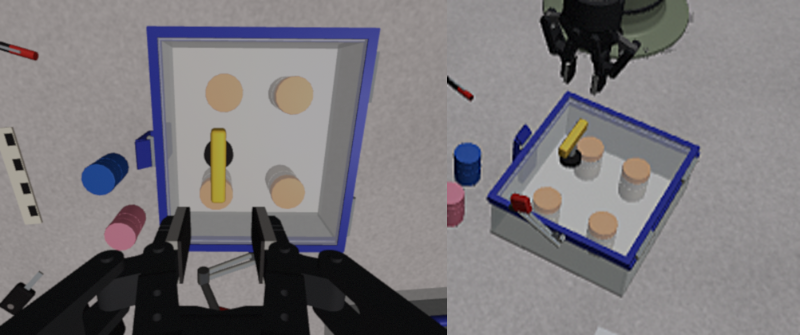

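The left half shows the lid shut with the yellow bar at (218,165) in the wrist view. The right half confirms the lid is flush and the pots are inside. Gripping the bar.

play_rows(
  deltas=[
    [0.004,-0.005,0.06,0,0,0,0.6],
    [0.004,-0.005,0.12,0,0,0,0.6],
    [0.004,-0.005,0.18,0,0,0,0.6],
    [0.004,-0.005,0.22,0,0,0,0.6],
    [0.004,-0.005,0.24,0,0,0,0.6],
    [0.004,-0.005,0.247,0,0,0,0.6],
    [0.004,-0.005,0.247,0,0,0,0.6],
  ],
)

```text
clock: 37.95
position: [0.4569, 0.0849, 0.1251]
tool_rot: [-3.141, -0.0, 3.051]
force: [0.7, -0.4, -0.0]
grip_width: 0.034
finger_force: 0.0
```

play_rows(
  deltas=[
    [0,0,0,0,0,0,1],
    [0,0,0,0,0,0,1],
    [0,0,0,0,0,0,1],
    [0,0,0,0,0,0,1],
  ],
  newtons=60,
)

```text
clock: 38.35
position: [0.4572, 0.0851, 0.126]
tool_rot: [-3.141, 0.002, 3.051]
force: [-0.7, 1.3, 5.7]
grip_width: 0.0129
finger_force: 59.9
```

play_rows(
  deltas=[
    [0,0,-0.004,0,0,0,1],
    [0,0,-0.008,0,0,0,1],
    [0,0,-0.012,0,0,0,1],
    [0,0,-0.016,0,0,0,1],
    [0,0,-0.02,0,0,0,1],
    [0,0,-0.02,0,0,0,1],
    [0,0,-0.02,0,0,0,1],
  ],
)

```text
clock: 39.05
position: [0.457, 0.0853, 0.1353]
tool_rot: [3.141, 0.001, 3.051]
force: [6.2, 4.1, -8.5]
grip_width: 0.0128
finger_force: 58.5
```

play_rows(
  deltas=[
    [0,0,-0.003,0,0,0,1],
    [0,0,-0.005,0,0,0,1],
    [0,0,-0.006,0,0,0,1],
    [0,0,-0.006,0,0,0,1],
    [0,0,-0.006,0,0,0,1],
  ],
)

```text
clock: 39.55
position: [0.457, 0.0853, 0.1382]
tool_rot: [3.141, 0.001, 3.051]
force: [7.1, 4.1, -11.2]
grip_width: 0.013
finger_force: 58.4
```

play_rows(
  deltas=[
    [0,0,-0.001,0,0,0,1],
    [0,0,-0.0015,0,0,0,1],
    [0,0,-0.0015,0,0,0,1],
    [0,0,-0.0015,0,0,0,1],
    [0,0,-0.0015,0,0,0,1],
    [0,0,-0.0015,0,0,0,1],
    [0,0,-0.0015,0,0,0,1],
    [0,0,-0.0015,0,0,0,1],
    [0,0,-0.0015,0,0,0,1],
    [0,0,-0.0015,0,0,0,1],
  ],
)

```text
clock: 40.55
position: [0.457, 0.0853, 0.1389]
tool_rot: [3.141, 0.001, 3.051]
force: [7.0, 5.0, -12.9]
grip_width: 0.0129
finger_force: 58.4
```

play_rows(
  deltas=[
    [0,0,0,0,0,0,1],
    [0,0,0,0,0,0,1],
    [0,0,0,0,0,0,1],
    [0,0,0,0,0,0,1],
    [0,0,0,0,0,0,1],
    [0,0,0,0,0,0,1],
    [0,0,0,0,0,0,1],
    [0,0,0,0,0,0,1],
    [0,0,0,0,0,0,1],
    [0,0,0,0,0,0,1],
  ],
)

```text
clock: 41.55
position: [0.457, 0.0853, 0.1389]
tool_rot: [3.141, 0.001, 3.051]
force: [7.5, 3.8, -12.0]
grip_width: 0.0123
finger_force: 58.4
```

play_rows(
  deltas=[
    [0,0,0,0,0,0,1],
    [0,0,0,0,0,0,1],
    [0,0,0,0,0,0,1],
    [0,0,0,0,0,0,1],
    [0,0,0,0,0,0,1],
    [0,0,0,0,0,0,1],
    [0,0,0,0,0,0,1],
    [0,0,0,0,0,0,1],
    [0,0,0,0,0,0,1],
    [0,0,0,0,0,0,1],
  ],
)

```text
clock: 42.55
position: [0.457, 0.0854, 0.1389]
tool_rot: [3.141, 0.001, 3.051]
force: [6.5, 5.0, -12.2]
grip_width: 0.0128
finger_force: 58.4
```

Run:
```python
from h import *
s=observe();print(s['clock'],s['position'],s['force'])
im=grab_frame('scene')[120:310,270:470];w=grab_frame('wrist')
cv2.imwrite('pics/m2.png',cv2.resize(np.hstack([cv2.resize(w,(560,420)),cv2.resize(im,(442,420),interpolation=cv2.INTER_CUBIC)])[:,:,::-1],(800,335)))
```

```text
42.55 [0.45699925 0.08535651 0.13889966] [  6.46711741   5.00499006 -12.16058058]
```

View pics/m2.png

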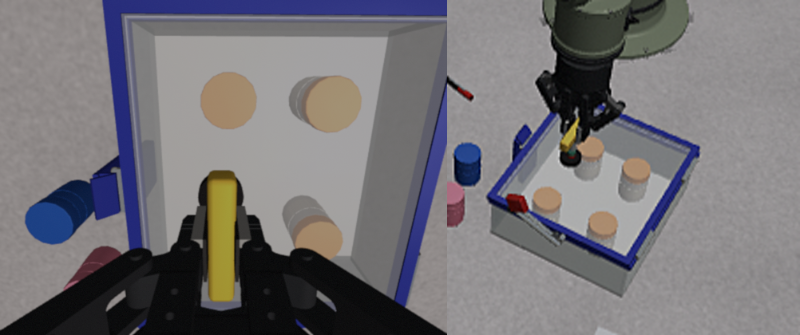

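The wrist view shows the bar gripped, and the scene crop shows the stem drawn out with the green band while the lid stays shut. The pull held at about 12 N for over 2 s. I'll hold briefly, let it down and release.

play_rows(
  deltas=[
    [0,0,0,0,0,0,1],
    [0,0,0,0,0,0,1],
    [0,0,0,0,0,0,1],
    [0,0,0.004,0,0,0,1],
    [0,0,0.008,0,0,0,1],
    [0,0,0.012,0,0,0,1],
    [0,0,0.016,0,0,0,1],
    [0,0,0.02,0,0,0,1],
    [0,0,0.023,0,0,0,1],
    [0,0,0.025,0,0,0,1],
  ],
)

```text
clock: 43.65
position: [0.457, 0.0852, 0.1266]
tool_rot: [3.141, 0.001, 3.051]
force: [3.0, 1.7, 2.3]
grip_width: 0.0129
finger_force: 60.4
```

play_rows(
  deltas=[
    [0,0,0,0,0,0,1],
    [0,0,0,0,0,0,0.6],
    [0,0,0,0,0,0,0.6],
    [0,0,0,0,0,0,0.6],
    [0,0,-0.05,0,0,0,0.6],
    [0,0,-0.12,0,0,0,0.6],
    [0,0,-0.2,0,0,0,0.6],
    [0,0,-0.27,0,0,0,0.6],
  ],
)

```text
clock: 44.45
position: [0.4562, 0.0851, 0.2631]
tool_rot: [-3.141, -0.0, 3.052]
force: [0.6, 0.3, 0.3]
grip_width: 0.0343
finger_force: 0.0
```

Run:
```python
from h import *
s=observe();print(s['clock'],s['position'],s['tool_rot'],s['force'])
for n in('top','scene'):
    c=get_calibration(n);im=grab_frame(n)
    for ce,st in blobs(im,(55,120,60),(80,255,255)):print(n,ce,st,onplane(c,*ce,.02))
    for ce,st in blobs(im,(22,150,120),(32,255,255)): print(n,'yel',ce,onplane(c,*ce,.145))
print(rel([0.54,-0.33,0.25]))
```

```text
44.45 [0.45618493 0.08510649 0.26309052] [-3.14120576e+00 -1.32874806e-04  3.05161787e+00] [0.60529661 0.28622752 0.33485087]
top [401.78947368 245.67894737] [392 239  20  15 190] [ 0.53541148 -0.41537128  0.02      ]
top yel [404.43835616 192.58219178] [ 0.67363393 -0.39234777  0.145     ]
scene [165.38636364 182.27272727] [158 181  16   4  44] [ 0.52621198 -0.43256451  0.02      ]
scene [167.24166667 191.59166667] [156 186  23  10 120] [ 0.55497181 -0.40665782  0.02      ]
scene yel [341.45454545 196.17171717] [0.45766498 0.08529491 0.145     ]
scene yel [130.57446809 216.42553191] [ 0.75201485 -0.35897982  0.145     ]
(array([-0.2386, -0.8128,  0.0314]), array([0., 0., 0.]))
```

play_rows(
  deltas=[
    [-0.02,-0.09,0,0,0,0,0.4],
    [-0.045,-0.18,0,0,0,0,0.4],
    [-0.07,-0.27,0,0,0,0,0.4],
    [-0.095,-0.36,0,0,0,0,0.4],
    [-0.12,-0.45,0.02,0,0,0,0.4],
    [-0.145,-0.54,0.04,0,0,0,0.4],
    [-0.17,-0.63,0.06,0,0,0,0.4],
    [-0.195,-0.72,0.08,0,0,0,0.4],
    [-0.22,-0.81,0.1,0,0,0,0.4],
    [-0.243,-0.9,0.12,0,0,0,0.4],
  ],
)

```text
clock: 45.55
position: [0.5366, -0.376, 0.2005]
tool_rot: [-3.141, -0.001, 3.051]
force: [0.7, 0.4, 1.6]
grip_width: 0.0511
finger_force: 0.0
```

play_rows(
  deltas=[
    [0,-0.04,0,0,0,0,0.4],
    [0,-0.05,0,0,0,0,0.4],
    [0,-0.05,0,0,0,0,0.4],
  ],
)

```text
clock: 45.85
position: [0.5343, -0.3989, 0.201]
tool_rot: [3.141, -0.001, 3.051]
force: [0.3, 1.1, -0.3]
grip_width: 0.0516
finger_force: 0.0
```

Run:
```python
from h import *
s=observe();c=get_calibration('wrist');im=grab_frame('wrist')
print(s['position'],s['tool_rot'],s['grip_width'],s['qpos'].round(2))
m=cv2.inRange(cv2.cvtColor(im,cv2.COLOR_RGB2HSV),(55,120,40),(80,255,255))
for ce,st in blobs(im,(55,120,40),(80,255,255),100):print(ce,st,onplane(c,*ce,.02),onplane(c,*ce,.04))
print('tcp',proj(c,s['position']))
np.savez('w3.npz',**c)
cv2.imwrite('pics/w3.png',im[:,:,::-1])
```

```text
[ 0.53431108 -0.39894752  0.20096369] [ 3.14130096e+00 -6.72500992e-04  3.05058120e+00] 0.05161259595505663 [ 0.93  0.68 -0.61  1.49  0.42  1.11  1.71]
[254.25246195 185.07833483] [ 220  157   69   57 2234] [ 0.53379118 -0.42023404  0.02      ] [ 0.52903448 -0.41851929  0.04      ]
tcp [277.3597664  276.71896275]
```

View pics/w3.png

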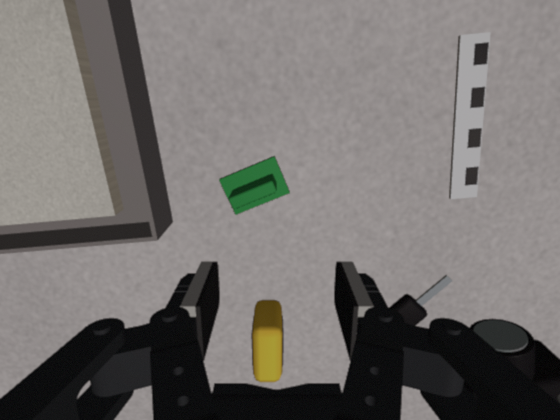

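Run:
```python
from h import *
c=dict(np.load('w3.npz'))
c={k:(v if v.ndim else float(v)) for k,v in c.items()}
im=cv2.imread('pics/w3.png')[:,:,::-1].copy()
m=cv2.inRange(cv2.cvtColor(im,cv2.COLOR_RGB2HSV),(55,120,40),(80,255,255))[140:230,200:310]
pts=cv2.findNonZero(m).reshape(-1,2)+[200,140]
w=np.array([onplane(c,*p,.006)[:2] for p in pts])
(ctr,sz,ang)=cv2.minAreaRect((w*1000).astype(np.float32));print(ctr,sz,ang)
b=cv2.boxPoints((ctr,sz,ang));print(b)
cv2.imwrite('pics/w3c.png',cv2.resize(im[140:230,200:310,::-1],(660,540),interpolation=cv2.INTER_CUBIC))
print(np.array([onplane(c,*p,.006)[:2] for p in [(220,180),(275,157),(289,191),(236,213)]]))
```

```text
(537.6550903320312, -421.7676086425781) (38.43235397338867, 58.34621810913086) 17.54938316345215
[[ 510.53677 -399.74652]
 [ 528.1298  -455.37714]
 [ 564.77344 -443.7887 ]
 [ 547.18036 -388.15808]]
[[ 0.52895689 -0.45440123]
 [ 0.51130728 -0.39847184]
 [ 0.54626572 -0.38774491]
 [ 0.56430461 -0.44302201]]
```

View pics/w3c.png

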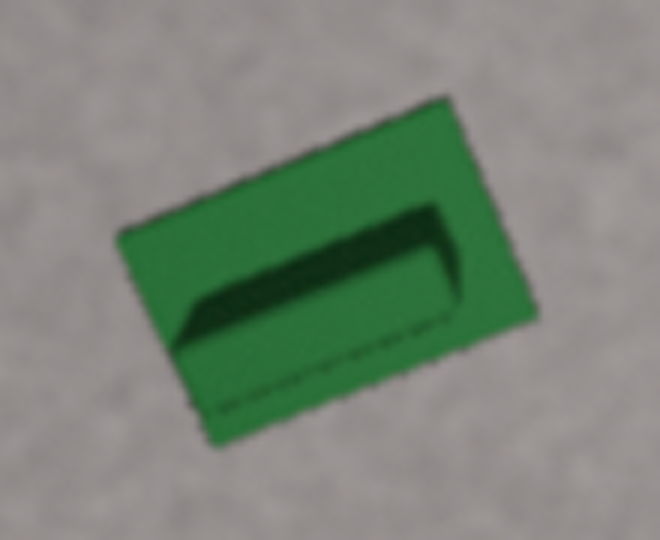

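The tag is upright. Its plate corners in the crop are (120,235), (447,97), (538,317) and (217,445), with the fin along the long side.

play_rows(
  deltas=[
    [-0.011,-0.045,0.02,0,0,0.07,0.55],
    [-0.011,-0.045,0.04,0,0,0.14,0.55],
    [-0.011,-0.045,0.06,0,0,0.21,0.55],
    [-0.011,-0.045,0.08,0,0,0.28,0.55],
    [-0.011,-0.045,0.1,0,0,0.35,0.55],
    [-0.011,-0.045,0.12,0,0,0.42,0.55],
    [-0.011,-0.045,0.14,0,0,0.49,0.55],
    [-0.011,-0.045,0.17,0,0,0.561,0.55],
    [-0.011,-0.045,0.2,0,0,0.561,0.55],
    [-0.011,-0.045,0.2,0,0,0.561,0.55],
  ],
)

```text
clock: 46.9
position: [0.5378, -0.4202, 0.0998]
tool_rot: [-3.14, -0.002, 1.882]
force: [-0.6, 0.4, 0.5]
grip_width: 0.0385
finger_force: 0.0
```

Run:
```python
from h import *
s=observe();c=get_calibration('wrist');im=grab_frame('wrist');print(s['position'],s['tool_rot'])
m=cv2.inRange(cv2.cvtColor(im,cv2.COLOR_RGB2HSV),(55,120,25),(80,255,255))
pts=cv2.findNonZero(m).reshape(-1,2)
w=np.array([onplane(c,*p,.006)[:2] for p in pts])
print(cv2.minAreaRect((w*1000).astype(np.float32)))
print(rel([.5377,-.4218,.012],[np.pi,0,1.877]))
```

```text
[ 0.53775475 -0.42015791  0.09980708] [-3.13999524e+00 -1.99587470e-03  1.88237476e+00]
((538.9739990234375, -425.0760498046875), (38.54485321044922, 67.03882598876953), 17.46710968017578)
(array([-0.0018, -0.0013,  0.178 ]), array([-0.0003, -0.0005,  0.0022]))
```

play_rows(
  deltas=[
    [-0.002,0,0.06,0,0,0,0.6],
    [-0.002,0,0.11,0,0,0,0.6],
    [-0.002,0,0.15,0,0,0,0.6],
    [-0.002,0,0.172,0,0,0,0.6],
    [-0.002,0,0.174,0,0,0,0.6],
    [-0.002,0,0.174,0,0,0,1],
    [-0.002,0,0.174,0,0,0,1],
    [-0.002,0,0.174,0,0,0,1],
    [-0.002,0,0.174,0,0,0,1],
  ],
  newtons=50,
)

```text
clock: 47.85
position: [0.5391, -0.4234, 0.016]
tool_rot: [3.141, 0.002, 1.876]
force: [0.2, 0.7, 7.3]
grip_width: 0.0111
finger_force: 50.0
```

play_rows(
  deltas=[
    [0,0,-0.05,0,0,0,1],
    [0,0,-0.13,0,0,0,1],
    [0,0,-0.21,0,0,0,1],
    [0,0,-0.29,0,0,0,1],
    [0,0,-0.37,0,0,0,1],
    [0,0,-0.4,0,0,0,1],
    [0,0,-0.4,0,0,0,1],
  ],
)

```text
clock: 48.55
position: [0.5393, -0.4235, 0.2177]
tool_rot: [3.139, 0.004, 1.876]
force: [-0.2, 0.2, -1.2]
grip_width: 0.011
finger_force: 48.9
```

Run:
```python
from h import *
s=observe();print(s['position'],s['tool_rot'],s['grip_width'])
print(rel([.4665,.172,.213],[np.pi,0,1.483]))
```

```text
[ 0.53927918 -0.4235117   0.21765225] [3.13910318 0.00407462 1.87613779] 0.011024915420208567
(array([1.1797, 0.2192, 0.005 ]), array([0.0016, 0.0017, 0.1877]))
```

play_rows(
  deltas=[
    [0.05,0.01,0,0,0,0.018,1],
    [0.12,0.022,0,0,0,0.036,1],
    [0.19,0.035,0,0,0,0.054,1],
    [0.26,0.048,0,0,0,0.072,1],
    [0.33,0.061,0,0,0,0.09,1],
    [0.4,0.074,0,0,0,0.108,1],
    [0.47,0.087,0,0,0,0.126,1],
    [0.54,0.1,0,0,0,0.144,1],
    [0.61,0.113,0,0,0,0.162,1],
    [0.68,0.126,0,0.002,0.002,0.188,1],
  ],
)

```text
clock: 49.55
position: [0.4952, -0.0783, 0.2136]
tool_rot: [-3.135, -0.003, 1.481]
force: [0.4, 0.5, 0.2]
grip_width: 0.0109
finger_force: 48.9
```

Run:
```python
from h import *
s=observe();print(s['position'],s['tool_rot'],s['grip_width'])
print(rel([.4665,.172,.213],[np.pi,0,1.483]))
```

```text
[ 0.49524031 -0.07831776  0.21355471] [-3.13538682e+00 -2.80965142e-03  1.48104987e+00] 0.010919237967031628
(array([ 0.4935, -0.1021,  0.0031]), array([-0.003 , -0.0013, -0.0009]))
```

play_rows(
  deltas=[
    [0.07,-0.014,0,-0.001,0,0,1],
    [0.14,-0.028,0,-0.002,-0.001,0,1],
    [0.21,-0.042,0,-0.003,-0.001,0,1],
    [0.28,-0.056,0,-0.003,-0.001,0,1],
    [0.35,-0.072,0,-0.003,-0.001,0,1],
    [0.42,-0.088,0,-0.003,-0.001,0,1],
    [0.47,-0.1,0,-0.003,-0.001,0,1],
    [0.493,-0.102,0,-0.003,-0.001,0,1],
    [0.493,-0.102,0,-0.003,-0.001,0,1],
    [0.493,-0.102,0,-0.003,-0.001,0,1],
  ],
)

```text
clock: 50.55
position: [0.4673, 0.1692, 0.2149]
tool_rot: [3.141, 0.0, 1.482]
force: [-1.3, -0.6, -1.0]
grip_width: 0.0106
finger_force: 48.9
```

play_rows(
  deltas=[
    [0,0,0.04,0,0,0,1],
    [0,0,0.09,0,0,0,1],
    [0,0,0.14,0,0,0,1],
    [0,0,0.175,0,0,0,1],
    [0,0,0.19,0,0,0,1],
    [0,0,0.2,0,0,0,1],
    [0,0,0.2,0,0,0,1],
  ],
)

```text
clock: 51.25
position: [0.4676, 0.1699, 0.1154]
tool_rot: [3.14, -0.001, 1.482]
force: [0.5, 0.2, -0.6]
grip_width: 0.0111
finger_force: 48.9
```

Run:
```python
from h import *
s=observe();print(s['position'],s['tool_rot'],s['grip_width'],s['force'])
im=grab_frame('scene')[120:310,270:470]
cv2.imwrite('pics/s5.png',cv2.resize(im[:,:,::-1],(632,600),interpolation=cv2.INTER_CUBIC))
```

```text
[0.46756975 0.16985766 0.11540474] [ 3.14014571e+00 -5.11626789e-04  1.48171672e+00] 0.0111080485989432 [ 0.51272681  0.19062448 -0.569891  ]
```

View pics/s5.png

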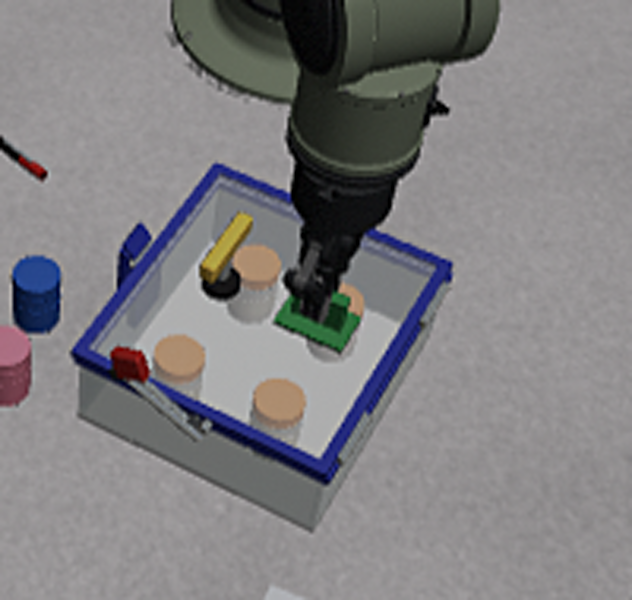

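The tag is held upright over the panel between handle (227,247) and hinge. Lowering the last 8 mm.

play_rows(
  deltas=[
    [0,0,0.004,0,0,0,1],
    [0,0,0.008,0,0,0,1],
    [0,0,0.012,0,0,0,1],
    [0,0,0.015,0,0,0,1],
    [0,0,0.016,0,0,0,1],
    [0,0,0.016,0,0,0,1],
  ],
)

```text
clock: 51.9
position: [0.4674, 0.1704, 0.1073]
tool_rot: [3.14, -0.001, 1.483]
force: [-0.3, 0.8, -0.8]
grip_width: 0.0109
finger_force: 48.9
```

play_rows(
  deltas=[
    [0,0,0.001,0,0,0,1],
    [0,0,0.002,0,0,0,1],
    [0,0,0.002,0,0,0,1],
  ],
)

```text
clock: 52.2
position: [0.4675, 0.1705, 0.1069]
tool_rot: [3.14, -0.001, 1.482]
force: [-3.9, -0.5, 10.9]
grip_width: 0.011
finger_force: 50.7
```

Contact. Releasing and retreating.

play_rows(
  deltas=[
    [0,0,-0.001,0,0,0,0.8],
    [0,0,-0.001,0,0,0,0.7],
    [0,0,-0.001,0,0,0,0.65],
    [0,0,-0.02,0,0,0,0.65],
    [0,0,-0.06,0,0,0,0.65],
    [0,0,-0.12,0,0,0,0.65],
    [0,0,-0.2,0,0,0,0.65],
    [0,0,-0.28,0,0,0,0.65],
    [-0.04,0,-0.35,0,0,0,0.65],
    [-0.1,0,-0.4,0,0,0,0.65],
  ],
)

```text
clock: 53.2
position: [0.4626, 0.1214, 0.3093]
tool_rot: [3.138, -0.002, 1.485]
force: [0.7, -0.1, 1.1]
grip_width: 0.0298
finger_force: 0.0
```

play_rows(
  deltas=[
    [-0.08,0,0,0,0,0,0.65],
    [-0.16,0,0,0,0,0,0.65],
    [-0.24,0,0,0,0,0,0.65],
    [-0.32,0,0,0,0,0,0.65],
    [-0.4,0,0,0,0,0,0.65],
    [-0.4,0,0,0,0,0,0.65],
    [-0.4,0,0,0,0,0,0.65],
  ],
)

```text
clock: 53.9
position: [0.4448, -0.0792, 0.3068]
tool_rot: [3.14, -0.001, 1.481]
force: [-0.4, 0.4, -0.2]
grip_width: 0.0301
finger_force: 0.0
```

Run:
```python
from h import *
s=observe();print(s['clock'],s['position'],s['force'])
im=grab_frame('scene')[70:320,120:470]
cv2.imwrite('pics/s6.png',cv2.resize(im[:,:,::-1],(800,571),interpolation=cv2.INTER_CUBIC))
```

```text
53.9 [ 0.44484482 -0.07916573  0.306762  ] [-0.39146893  0.42211048 -0.23632056]
```

View pics/s6.png

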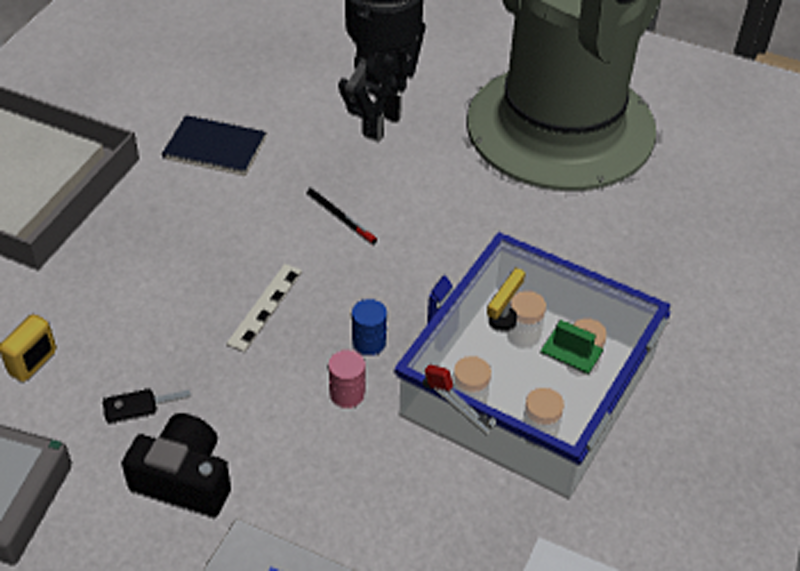

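The tag stands at (573,343) on the panel, and the lid is shut with four pots inside. The camera at (180,465) has not moved, and the robot is clear.

```bash
python3 -c "
from workcell import *
print(job_done())"
```

```text
the job is handed in; nothing more can be done
None
```

I handed the job in at about 54 s: all four pots are in the case, the lid is latched and held a steady pull of about 12 N for over 2 s, the green tag stands on the lid, and the camera was not touched; the hardest push, about 46 N from the fingertips, came as the lid met its stop.

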